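# Find the tin with the loose ball by shaking

### The arm

A 6-joint arm with a two-finger parallel gripper is mounted at the origin on a cart in front of the work surface, level with it; the furniture and walls round the work are solid. World frame = base frame: x ahead of the robot, y to its left, z up, the work surface at z = 0. Lengths are in m, angles in rad, forces in N, time in s.
With the tool pointing down it reaches from about 0.375 to 0.9 m from the base axis. Payload 3.1 kg.
Tool frame: the origin (TCP) lies on the centre line of the jaws, within the pads' length; the fingertips stand robot.tip_reach ahead of it and the grasp point (between the pads) is the TCP (robot.tip_reach is the distance from the TCP to the fingertips, in m); z points along the fingers, y is the direction in which the jaws open and shut (so a half turn about z gives the same grasp; the last joint's range is limited). The gripper opens to 87 mm and grips with 3 to 60 N. Pads are 19 mm wide; open, the fingers measure 117 mm over their backs; the gripper's body (75 mm by 190 mm) begins 51 mm behind the grasp point.
Start: joints at [-1.349, 0.527, 1.433, -0, 1.181, -0.178], TCP at [0.244, -0.575, 0.242] pointing down, gripper open.
Joint ranges: [-3.08, 3.08], [-0.75, 2.2], [0.22, 2.44], [-1.43, 4.57], [0, 2.65], [-2.85, 2.85]. Speed limits (rad/s): [2.79, 2.79, 3.14, 3.14, 3.14, 3.14].

### API

Orientations are given as a unit quaternion [x, y, z, w].
In Python, from rig import telemetry, viewer, robot gives the robot as it stands. The module is installed in compiled form; this text tells all that it offers.
- The arm moves only by the tool step_arm, never from a script. Its argument "targets" is a list of rows, each an object of numbers: "dx", "dy", "dz": the shift along the tool's x, y, z in m; "rx", "ry", "rz": the turn, a rotation vector about the tool's x, y, z in degrees. In form: [{"dx": .., "dy": .., "dz": .., "rx": .., "ry": .., "rz": ..}, ...]. A call has exactly 5 rows; each row is the pose to reach, as a shift and turn from the pose measured when the call began, along the tool's axes at that moment; what a row does not reach only later rows make up. A row lasts 1/8 s, in which the tool goes at most 62.5 mm and 10.7 degrees, less where a joint would pass 70% of its speed; a pose out of reach is approached as far as the arm can. A call with a gripper value outside its range is refused whole. "gripper" is the opening, from 0 (shut) to 1 (fully open), set as the call begins (left out, the last holds). The fingers move at their own pace and stop on an object; "force" is the grip in N (left out, the last holds). Time passes only in rows, so rows that repeat a pose let the fingers close, or fill a call up. It gives the time, the measured TCP pose, the force and the opening at its end, in the units of the state.
- telemetry.get_obs(): the state, without advancing time (a new reading comes with each control period).
- viewer.camera(name): name is "scene" or "top" or "wrist"; returns a dict with "img" (384x512x3 uint8, blue, green, red), "depth" (384x512 float32, m along the optical axis (not along the pixel's ray), 0 where there is no reading), "K" (3x3 intrinsics, pixels), "R" (3x3) and "t" (3): a world point X has camera coordinates R X + t. Camera axes: x right, y down, z forward; pixel columns grow to the right and rows downward; lengths in m; the calibration is good to about 2 mm. A picture is of the moment at which its call begins.
- robot.hand_in(): hands the job in, once; it reports no verdict.
The state is a dict: "time": time; "q": joint angles; "joint_velocities": joint speeds; "joint_torque": joint torques, N m; "position": TCP position; "tool_rot": TCP orientation; "ft_force": force on the tool from outside, world axes, zero at the start; "moment": the same for the moment, N m; "grip_width": finger opening in m.
Only numpy, scipy, OpenCV 4.12 (cv2) and the standard library are available. Lean on these libraries where they do the work, as an engineer would, in place of code of your own. Each camera call takes 0.05 s, during which the arm holds its last target.

### The job

One of the three closed blue tins has a loose steel ball inside; lift and gently shake or rock the tins end to end, one at a time, to feel which one it is, without rattling it hard or squeezing the thin tins. Gently seat the tin with the ball upright and fully home in the pocket of the wooden holder, never putting a wrong tin there, and leave the other two standing where they were. Do not disturb the other things on the worktop.

Things in the scene. Friction and masses are not known exactly. Their poses are not given: they have to be found in the camera images.
- tin_1: long closed blue tin with a bare metal lid: 150 (along its x) x 58 (y) x 66 mm high; origin at the centre of its underside, z up. Thin sheet metal: pinch it across the 58 mm, in the middle of its length, with 15 to 25 N; over 40 N on a side dents it. Each of the three tins is equally likely to hold the ball
- tin_2: tin, same looks and size as tin_1. One of the three tins holds a loose steel ball, 33 mm diameter, 147 g. The floor inside rises by 4 degrees from the middle to both ends, so the ball rests in the middle; rocked end to end by more than that or shaken along its length, the tin lets the ball roll up to 54 mm either way and knock the end walls. Nothing else is loose in the tins
- tin_3: tin, same looks and size as tin_1. The tins' own weights differ at random (0.17 to 0.45 kg without the ball, centre of mass mid-length, 31 mm up), so weight does not tell which one holds the ball; only the ball's moving does: tilted end down, it shifts the balance of the tin by up to 0.08 N m each way
- holder: wooden block, 190 (its x) x 98 (y) x 24 mm, fixed to the worktop, with one rectangular pocket in the middle of its top; origin at the centre of its underside; may stand at the left or at the right end of the row of tins
- pocket (a point): centre of the pocket's floor, 8 mm above the worktop; the pocket is 154 x 62 mm (2 mm of play all round a tin), long side along its x, and 16 mm deep with a 3 mm chamfer round its mouth, z up; a seated tin's origin lies here, either end first
- timer: bystander: white egg timer, 66 mm diameter, 62 mm high, at the end of the row opposite the holder; origin at the centre of its underside
- pepper_mill: bystander: wooden pepper mill, 58 mm diameter, 170 mm high, behind the work; origin at the centre of its underside
- jam_jar: bystander: jam jar, 62 mm diameter, 99 mm high; origin at the centre of its underside
Mind the look-alikes: they are no part of the job. Leave any pink or purple look-alike of the tin_3 alone.

How it is judged:
By the outcome, as a careful person would: the job done as asked, in the order asked, and still so for the second after the job is handed in, with the robot touching nothing.
It also fails if it takes over 72 s, if anything falls off the work surface, if the arm or the gripper's body presses on something with over 40 N, if the wrist force passes 120 N, or if a joint passes its speed limit or range.

## Working session

There is one attempt and no reset: what is moved stays moved. The work goes in short steps, Python scripts to look and compute and a tool call to move; the robot and the scene stay as the last step left them, time stands still between calls to the robot, and variables do not carry over. Pictures are saved under pics/ and viewed, and the job is handed in when it is done.

Besides the shell and the picture viewer there is one more tool, called after "Call:" by a JSON object that holds its "fn" and its "kwargs". step_arm: Moves the arm, as the interface text tells. Its arguments: {"type":"object","properties":{"targets":{"type":"array"},"gripper":{"type":"number"},"force":{"type":"number"}},"required":["targets"]}

```bash
mkdir -p pics
cat > h.py <<'E'
import numpy as np, cv2
from rig import telemetry, viewer, robot
def cam(n):
    c=viewer.camera(n); return c
def pts(c):
    d=c["depth"];K=c["K"];v,u=np.indices(d.shape)
    P=np.stack([(u-K[0,2])/K[0,0]*d,(v-K[1,2])/K[1,1]*d,d],-1)
    return (P-np.array(c["t"]))@np.array(c["R"])
E
python3 - <<'E'
from h import *
print(telemetry.get_obs(), robot.tip_reach)
for n in ["scene","top"]:
    c=cam(n); cv2.imwrite(f"pics/{n}0.png",c["img"]); np.savez(f"{n}0.npz",**c); print(n,c["K"],c["R"],c["t"])
E
```

```text
{'time': 0.0, 'q': array([-1.34851441e+00,  5.28476407e-01,  1.43390747e+00, -1.18700408e-05,
        1.18137903e+00, -1.78476465e-01]), 'joint_velocities': array([-0.00061927,  0.00092437,  0.00044515,  0.0003767 , -0.00057239,
        0.00172061]), 'joint_torque': array([ 5.49738033e-04, -4.40037739e+01, -1.76595926e+01,  6.31685229e-02,
        5.83210762e-02, -1.90201004e-04]), 'position': array([ 0.24370568, -0.57477652,  0.24056365]), 'tool_rot': array([ 9.79990147e-01,  1.99043047e-01, -2.92522359e-05, -1.08474618e-03]), 'ft_force': array([ 0.15248107, -0.60741379, -0.67163159]), 'moment': array([-0.06409891,  0.01412342, -0.00167799]), 'grip_width': 0.0868211990876094} 0.019
scene [[477.50870944   0.         260.11613583]
 [  0.         477.50870944 193.40987614]
 [  0.           0.           1.        ]] [[-0.19747396 -0.98026556  0.00913613]
 [-0.64080685  0.12202613 -0.75794208]
 [ 0.74186967 -0.15552832 -0.65225787]] [0.18260255 0.40003775 1.52598944]
top [[465.06461117   0.         249.67755287]
 [  0.         465.06461117 182.43575535]
 [  0.           0.           1.        ]] [[ 0.01408943 -0.99979399 -0.01461045]
 [-0.99273411 -0.01224064 -0.11970448]
 [ 0.11950098  0.01619086 -0.99270206]] [0.05946859 0.59199342 1.65511527]
```

View pics/scene0.png

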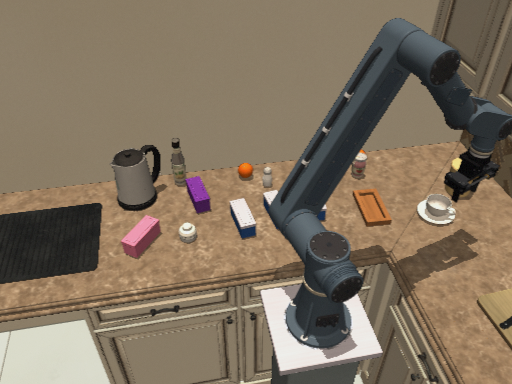

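View pics/top0.png

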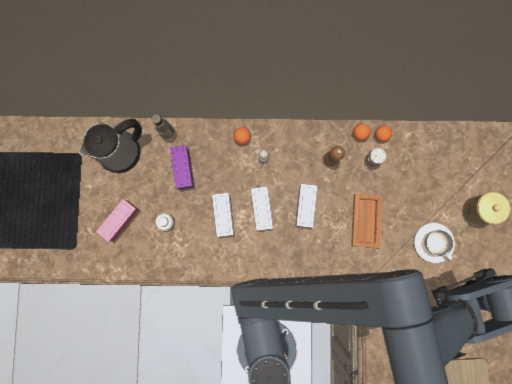

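The top view shows three tins with pale lids at (223,215), (262,208) and (307,206). The holder is at (367,221) and the timer at (165,222). The pink and purple look-alikes are on the left. Next I'll measure them.

```bash
cat > meas.py <<'E'
from h import *
def rects(c,zlo,zhi,uvbox=None,amin=0.002):
    P=pts(c); m=((P[...,2]>zlo)&(P[...,2]<zhi)&(c["depth"]>0)).astype(np.uint8)
    m=cv2.morphologyEx(m,cv2.MORPH_OPEN,np.ones((2,2),np.uint8))
    n,l,s,ce=cv2.connectedComponentsWithStats(m)
    for i in range(1,n):
        if s[i,4]<80: continue
        Q=P[l==i]; 
        r=cv2.minAreaRect((Q[:,:2]*1000).astype(np.float32))
        print("uv",ce[i].round(0),"n",s[i,4],"ctr",np.round(r[0],1),"size",np.round(r[1],1),"ang",round(r[2],2),"mean",(Q.mean(0)*1000).round(1))
E
python3 - <<'E'
from meas import *
c=dict(np.load("top0.npz"))
print("tins");rects(c,.058,.075)
print("holder");rects(c,.018,.030)
P=pts(c)
# colour mask rects: lid
hsv=cv2.cvtColor(c["img"],cv2.COLOR_BGR2HSV)
for (u,v) in [(223,215),(262,208),(307,206),(367,221)]:
    print(hsv[v,u],P[v,u])
cv2.imwrite("pics/crop.png",cv2.resize(c["img"][130:260,140:400],None,fx=3,fy=3,interpolation=cv2.INTER_CUBIC))
E
```

```text
tins
uv [182. 168.] n 663 ctr [525.2 225.6] size [443.8 123.1] ang 38.26 mean [637.8 311.4  71. ]
uv [307. 206.] n 679 ctr [ 459.3 -104.4] size [132.2 292.5] ang 50.29 mean [ 504.8 -138.5   65.5]
uv [262. 209.] n 671 ctr [480.2  18.1] size [176.   64.5] ang 6.68 mean [492.5  20.9  68.6]
uv [223. 215.] n 670 ctr [467.  119.4] size [173.7 139.3] ang 6.83 mean [468.4 158.7  68.5]
uv [116. 221.] n 669 ctr [451.7 333.7] size [147.4 582.4] ang 2.16 mean [444.  535.7  73.4]
holder
uv [358. 209.] n 161 ctr [ 427.3 -174.3] size [106.3 422. ] ang 24.27 mean [ 501.  -323.8   33.5]
uv [379. 222.] n 161 ctr [ 452.  -403.2] size [ 27.8 146.6] ang 88.18 mean [ 453.7 -402.5   20.7]
uv [361. 242.] n 125 ctr [ 393.3 -348.3] size [79.5 61.3] ang 86.74 mean [ 383.3 -336.8   21.3]
uv [439. 245.] n 150 ctr [ 378.2 -610.6] size [49.4 68.8] ang 71.48 mean [ 374.4 -614.7   24.5]
uv [469. 372.] n 742 ctr [ 116.7 -352.2] size [946.4 127.1] ang 62.86 mean [ -59.4 -701.8   26.8]
[116   8 232] [0.46976032 0.15916434 0.07359755]
[113   9 232] [0.49636369 0.0218764  0.07227976]
[109   9 231] [ 0.50606598 -0.13766517  0.06448587]
[ 12 135 193] [ 0.45803416 -0.36142513  0.01101399]
```

View pics/crop.png

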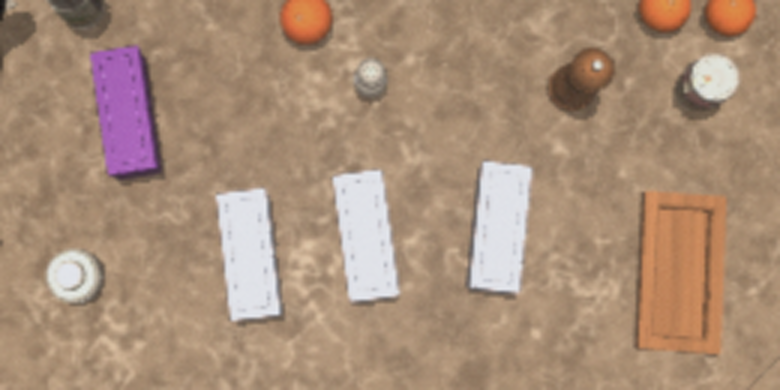

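```bash
cat >> h.py <<'E'
def cast(c,uv,z):
    K=c["K"];R=np.array(c["R"]);t=np.array(c["t"]); uv=np.asarray(uv,float).reshape(-1,2)
    d=np.c_[(uv[:,0]-K[0,2])/K[0,0],(uv[:,1]-K[1,2])/K[1,1],np.ones(len(uv))]@R
    o=-R.T@t
    return o+d*((z-o[2])/d[:,2])[:,None]
def blobs(c,mask,z,amin=150,up=4):
    # supersampled contour -> world -> minAreaRect
    m=cv2.resize(mask.astype(np.float32),None,fx=up,fy=up,interpolation=cv2.INTER_LINEAR)>0.5
    cs,_=cv2.findContours(m.astype(np.uint8),cv2.RETR_EXTERNAL,cv2.CHAIN_APPROX_NONE)
    out=[]
    for k in cs:
        if cv2.contourArea(k)<amin*up*up: continue
        uv=(k[:,0,:]+0.5)/up-0.5
        W=cast(c,uv,z)[:,:2]*1000
        r=cv2.minAreaRect(W.astype(np.float32))
        (w,h),a=r[1],r[2]
        if w<h: w,h=h,w;a+=90
        a=(a+90)%180-90
        M=cv2.moments(W.astype(np.float32).reshape(-1,1,2)); cen=(M['m10']/M['m00'],M['m01']/M['m00'])
        out.append((uv.mean(0),np.array(r[0]),np.array(cen),w,h,a))
    return out
E
python3 - <<'E'
from h import *
c=dict(np.load("top0.npz"))
hsv=cv2.cvtColor(c["img"],cv2.COLOR_BGR2HSV)
lid=(hsv[...,1]<40)&(hsv[...,2]>170); lid[290:]=0
wood=(hsv[...,0]<16)&(hsv[...,1]>110)&(hsv[...,2]>90)
wood[:,:340]=0;wood[:,395:]=0;wood[:180]=0;wood[260:]=0
wood=cv2.morphologyEx(wood.astype(np.uint8),cv2.MORPH_CLOSE,np.ones((5,5)))
for b in blobs(c,lid,.066): print("lid",[np.round(x,1) for x in b])
for b in blobs(c,wood,.024): print("hold",[np.round(x,1) for x in b])
# pocket: floor bright wood? print profile across
print(c["img"][221,350:386].tolist())
E
```

```text
lid [array([111.7, 287. ]), array([217.4, 535.6]), array([213.5, 591.5]), np.float64(806.6), np.float64(23.2), np.float64(-89.1)]
lid [array([438.6, 243.3]), array([ 384.3, -581. ]), array([ 384.5, -575.1]), np.float64(142.6), np.float64(137.9), np.float64(-89.2)]
lid [array([163.8, 221.3]), array([445.2, 369.5]), array([445. , 369.5]), np.float64(59.5), np.float64(58.3), np.float64(-43.7)]
lid [array([222.1, 214.3]), array([473. , 162.9]), array([473.1, 162.9]), np.float64(153.4), np.float64(61.3), np.float64(7.6)]
lid [array([261.6, 208.2]), array([497.5,  23.3]), array([497.5,  23.6]), np.float64(154.4), np.float64(63.6), np.float64(8.6)]
lid [array([306.8, 205.2]), array([ 509.4, -136.7]), array([ 509.5, -136.5]), np.float64(153.8), np.float64(63.1), np.float64(-5.7)]
lid [array([378. , 155.4]), array([ 692.1, -391.5]), array([ 690.7, -391.2]), np.float64(54.0), np.float64(52.6), np.float64(-1.0)]
hold [array([366.9, 220.5]), array([ 460.3, -358. ]), array([ 460.3, -358.1]), np.float64(192.6), np.float64(102.6), np.float64(-3.4)]
[[117, 142, 168], [115, 140, 166], [91, 112, 137], [71, 94, 129], [90, 130, 190], [94, 138, 200], [96, 139, 203], [96, 141, 202], [84, 123, 180], [88, 130, 189], [90, 131, 193], [91, 133, 194], [91, 135, 195], [92, 133, 191], [85, 126, 181], [87, 124, 181], [87, 127, 184], [91, 133, 193], [90, 134, 196], [90, 134, 198], [91, 134, 195], [92, 136, 199], [96, 139, 204], [93, 136, 198], [86, 128, 186], [62, 89, 128], [76, 108, 156], [89, 130, 190], [90, 133, 193], [89, 131, 192], [93, 135, 196], [101, 134, 175], [103, 128, 157], [107, 132, 157], [110, 136, 162], [110, 136, 162]]
```

```bash
cat >> h.py <<'E'
from scipy.spatial.transform import Rotation as Rn
def down(yaw):  # tool x at world angle yaw deg, z down
    a=np.radians(yaw); x=np.array([np.cos(a),np.sin(a),0]); z=np.array([0,0,-1.]); return Rn.from_matrix(np.c_[x,np.cross(z,x),z])
def plan(xyz,yaw,o=None):
    o=o or telemetry.get_obs()
    R=Rn.from_quat(o["tool_rot"]); G=down(yaw)
    d=R.inv().apply(np.array(xyz)-o["position"]); r=np.degrees((R.inv()*G).as_rotvec())
    print("t",round(o["time"],2),"pos",o["position"].round(4),"d mm",(d*1000).round(1),"rv",r.round(2),"yawnow",round(np.degrees(np.arctan2(*R.as_matrix()[[1,0],0])),2),
     "F",o["ft_force"].round(2),"M",o["moment"].round(3),"w",round(o["grip_width"],4))
E
python3 -c "
from h import *
plan([.5094,-.1367,.16],-5.7)"
```

```text
t 0.1 pos [ 0.2437 -0.5749  0.2407] d mm [ 415.5 -299.6   81.4] rv [-1.100e-01  1.000e-02  2.866e+01] yawnow 22.96 F [ 0.21 -1.02  0.23] M [ 0.03  -0.054 -0.017] w 0.0871
```

Call:
{"fn": "step_arm", "kwargs": {"targets": [{"dx": 0.03, "dy": -0.02, "dz": 0, "rz": 3}, {"dx": 0.08, "dy": -0.056, "dz": 0, "rz": 7}, {"dx": 0.13, "dy": -0.092, "dz": 0.005, "rz": 11}, {"dx": 0.18, "dy": -0.128, "dz": 0.01, "rz": 15}, {"dx": 0.23, "dy": -0.164, "dz": 0.015, "rz": 19}], "gripper": 1, "force": 20}}

```text
invalid input
```

```bash
python3 -c "
from h import *
plan([.5094,-.1367,.16],-5.7)"
```

```text
t 0.1 pos [ 0.2437 -0.5749  0.2407] d mm [ 415.5 -299.6   81.4] rv [-1.100e-01  1.000e-02  2.866e+01] yawnow 22.96 F [ 0.21 -1.02  0.23] M [ 0.03  -0.054 -0.017] w 0.0871
```

Call:
{"fn": "step_arm", "kwargs": {"targets": [{"dx": 0.03, "dy": -0.02, "dz": 0, "rx": 0, "ry": 0, "rz": 3}, {"dx": 0.08, "dy": -0.056, "dz": 0, "rx": 0, "ry": 0, "rz": 7}, {"dx": 0.13, "dy": -0.092, "dz": 0.005, "rx": 0, "ry": 0, "rz": 11}, {"dx": 0.18, "dy": -0.128, "dz": 0.01, "rx": 0, "ry": 0, "rz": 15}, {"dx": 0.23, "dy": -0.164, "dz": 0.015, "rx": 0, "ry": 0, "rz": 19}], "gripper": 1, "force": 20}}

```text
time: 0.72
position: [0.3922, -0.3322, 0.2257]
tool_rot: [0.999, 0.033, -0.0, -0.001]
ft_force: [1.5, 0.4, -0.1]
grip_width: 0.0874
```

```bash
python3 -c "
from h import *
plan([.5094,-.1367,.16],-5.7)"
```

```text
t 0.72 pos [ 0.3922 -0.3322  0.2257] d mm [ 130.  -187.2   66.1] rv [-0.13  0.03  9.5 ] yawnow 3.8 F [ 1.45  0.41 -0.06] M [-0.011 -0.024 -0.073] w 0.0874
```

Call:
{"fn": "step_arm", "kwargs": {"targets": [{"dx": 0.032, "dy": -0.046, "dz": 0.01, "rx": 0, "ry": 0, "rz": 3}, {"dx": 0.064, "dy": -0.092, "dz": 0.03, "rx": 0, "ry": 0, "rz": 6}, {"dx": 0.096, "dy": -0.139, "dz": 0.05, "rx": 0, "ry": 0, "rz": 9.5}, {"dx": 0.122, "dy": -0.176, "dz": 0.062, "rx": 0, "ry": 0, "rz": 9.5}, {"dx": 0.13, "dy": -0.187, "dz": 0.066, "rx": -0.1, "ry": 0, "rz": 9.5}]}}

```text
time: 1.35
position: [0.5096, -0.1344, 0.159]
tool_rot: [0.999, -0.048, -0.001, -0.001]
ft_force: [-0.3, -0.6, -0.0]
grip_width: 0.087
```

Run:
```python
from h import *
c=cam("top");w=cam("wrist");cv2.imwrite("pics/w1.png",w["img"]);np.savez("w1.npz",**w)
hsv=cv2.cvtColor(c["img"],cv2.COLOR_BGR2HSV)
lid=(hsv[...,1]<40)&(hsv[...,2]>170); lid[290:]=0
for b in blobs(c,lid,.066): print("lid",[np.round(x,1) for x in b])
plan([.5094,-.1367,.045],-5.7)
```

```text
lid [array([ 99.2, 286.9]), array([216.7, 579.1]), array([213.3, 620.2]), np.float64(719.5), np.float64(23.2), np.float64(-89.1)]
lid [array([438.7, 243.3]), array([ 384.3, -581. ]), array([ 384.2, -575.5]), np.float64(142.6), np.float64(137.9), np.float64(-89.2)]
lid [array([163.9, 221.4]), array([444.4, 368.6]), array([444.9, 369.2]), np.float64(60.8), np.float64(59.5), np.float64(46.3)]
lid [array([221.5, 213.3]), array([473., 163.]), array([476.6, 164.5]), np.float64(153.1), np.float64(61.0), np.float64(7.4)]
lid [array([261.6, 208.2]), array([497.5,  23.3]), array([497.5,  23.5]), np.float64(154.4), np.float64(63.6), np.float64(8.6)]
lid [array([378. , 155.4]), array([ 692.1, -391.5]), array([ 690.8, -391.4]), np.float64(54.1), np.float64(52.6), np.float64(-1.0)]
t 1.45 pos [ 0.5095 -0.1359  0.1596] d mm [1.000e-01 9.000e-01 1.146e+02] rv [-0.03  0.09  0.14] yawnow -5.56 F [-0.91  0.36 -0.1 ] M [0.067 0.019 0.006] w 0.0869
```

View pics/w1.png

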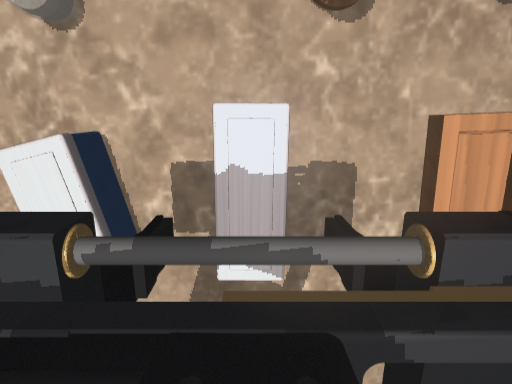

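Run:
```python
from h import *
w=dict(np.load("w1.npz"))
W=cast(w,[(214,104),(289,104),(218,280),(284.5,279)],.066)[:,:2]*1000
print(W.round(1),W.mean(0),np.linalg.norm(W[0]-W[1]),np.linalg.norm(W[0]-W[2]))
d=(W[0]+W[1]-W[2]-W[3]);print(np.degrees(np.arctan2(d[1],d[0])))
```

```text
[[ 585.  -116. ]
 [ 579.5 -172.3]
 [ 437.5 -101. ]
 [ 432.9 -159. ]] [ 508.71357352 -137.06705025] 56.56046538679414 148.22199215239306
-5.472570360884478
```

The wrist view puts the tin at (508.7, -137.1) mm, yaw -5.5°, which agrees with the top view. Descending and gripping now.

Call:
{"fn": "step_arm", "kwargs": {"targets": [{"dx": -0.001, "dy": 0.001, "dz": 0.03, "rx": 0, "ry": 0, "rz": 0}, {"dx": -0.001, "dy": 0.001, "dz": 0.06, "rx": 0, "ry": 0, "rz": 0}, {"dx": -0.001, "dy": 0.001, "dz": 0.09, "rx": 0, "ry": 0, "rz": 0}, {"dx": -0.001, "dy": 0.001, "dz": 0.108, "rx": 0, "ry": 0, "rz": 0}, {"dx": -0.001, "dy": 0.001, "dz": 0.114, "rx": 0, "ry": 0, "rz": 0}]}}

```text
time: 2.08
position: [0.5075, -0.1383, 0.045]
tool_rot: [0.999, -0.05, -0.001, -0.0]
ft_force: [-0.5, 0.2, -0.2]
grip_width: 0.087
```

Call:
{"fn": "step_arm", "kwargs": {"targets": [{"dx": 0, "dy": 0, "dz": 0, "rx": 0, "ry": 0, "rz": 0}, {"dx": 0, "dy": 0, "dz": 0, "rx": 0, "ry": 0, "rz": 0}, {"dx": 0, "dy": 0, "dz": 0, "rx": 0, "ry": 0, "rz": 0}, {"dx": 0, "dy": 0, "dz": 0, "rx": 0, "ry": 0, "rz": 0}, {"dx": 0, "dy": 0, "dz": 0, "rx": 0, "ry": 0, "rz": 0}], "gripper": 0.5, "force": 20}}

```text
time: 2.7
position: [0.5077, -0.1378, 0.0456]
tool_rot: [0.999, -0.05, -0.001, -0.001]
ft_force: [-0.2, 2.6, 6.8]
grip_width: 0.0582
```

```bash
python3 -c "
from h import *
plan([.5094,-.1367,.045],-5.7)"
```

```text
t 2.7 pos [ 0.5077 -0.1378  0.0456] d mm [ 1.6 -1.2  0.6] rv [-0.07  0.13  0.  ] yawnow -5.7 F [-0.24  2.6   6.8 ] M [ 0.718  0.015 -0.133] w 0.0582
```

Call:
{"fn": "step_arm", "kwargs": {"targets": [{"dx": 0, "dy": 0, "dz": -0.004, "rx": 0, "ry": 0, "rz": 0}, {"dx": 0, "dy": 0, "dz": -0.014, "rx": 0, "ry": 0, "rz": 0}, {"dx": 0, "dy": 0, "dz": -0.027, "rx": 0, "ry": 0, "rz": 0}, {"dx": 0, "dy": 0, "dz": -0.037, "rx": 0, "ry": 0, "rz": 0}, {"dx": 0, "dy": 0, "dz": -0.04, "rx": 0, "ry": 0, "rz": 0}]}}

```text
time: 3.32
position: [0.5083, -0.1381, 0.0867]
tool_rot: [0.999, -0.05, -0.0, -0.0]
ft_force: [1.0, 0.9, -5.4]
grip_width: 0.0576
```

Call:
{"fn": "step_arm", "kwargs": {"targets": [{"dx": 0, "dy": 0, "dz": 0, "rx": 0, "ry": 1.5, "rz": 0}, {"dx": 0, "dy": 0, "dz": 0, "rx": 0, "ry": 3, "rz": 0}, {"dx": 0, "dy": 0, "dz": 0, "rx": 0, "ry": 4.5, "rz": 0}, {"dx": 0, "dy": 0, "dz": 0, "rx": 0, "ry": 6, "rz": 0}, {"dx": 0, "dy": 0, "dz": 0, "rx": 0, "ry": 7, "rz": 0}]}}

```text
time: 3.95
position: [0.5074, -0.1378, 0.0863]
tool_rot: [0.997, -0.05, 0.06, 0.002]
ft_force: [-1.1, 0.6, -5.3]
grip_width: 0.0577
```

Call:
{"fn": "step_arm", "kwargs": {"targets": [{"dx": 0, "dy": 0, "dz": 0, "rx": 0, "ry": 0, "rz": 0}, {"dx": 0, "dy": 0, "dz": 0, "rx": 0, "ry": 0, "rz": 0}, {"dx": 0, "dy": 0, "dz": 0, "rx": 0, "ry": 0, "rz": 0}, {"dx": 0, "dy": 0, "dz": 0, "rx": 0, "ry": 0, "rz": 0}, {"dx": 0, "dy": 0, "dz": 0, "rx": 0, "ry": 0, "rz": 0}]}}

```text
time: 4.58
position: [0.5075, -0.1378, 0.0864]
tool_rot: [0.997, -0.05, 0.061, 0.003]
ft_force: [-0.9, -0.6, -4.3]
grip_width: 0.058
```

```bash
python3 -c "
from h import *
import time
for i in range(6):
    plan([.5077,-.1378,.0456],-5.7); viewer.camera('wrist')"
```

```text
t 4.58 pos [ 0.5075 -0.1378  0.0864] d mm [-4.7  0.  40.5] rv [-0.06 -6.95 -0.01] yawnow -5.71 F [-0.86 -0.57 -4.35] M [0.089 0.2   0.013] w 0.058
t 4.62 pos [ 0.5075 -0.1378  0.0864] d mm [-4.7 -0.  40.5] rv [-0.06 -6.95 -0.01] yawnow -5.71 F [ 0.2   0.16 -5.36] M [0.037 0.139 0.002] w 0.0577
t 4.67 pos [ 0.5075 -0.1378  0.0864] d mm [-4.7  0.  40.5] rv [-0.06 -6.95 -0.01] yawnow -5.71 F [ 0.24  0.4  -5.16] M [0.023 0.117 0.031] w 0.0578
t 4.72 pos [ 0.5075 -0.1378  0.0864] d mm [-4.7  0.  40.5] rv [-0.05 -6.95 -0.01] yawnow -5.71 F [ 0.2  -0.12 -5.18] M [0.032 0.09  0.028] w 0.0579
t 4.78 pos [ 0.5074 -0.1378  0.0864] d mm [-4.7 -0.  40.5] rv [-0.06 -6.95 -0.01] yawnow -5.71 F [-0.36  0.5  -4.4 ] M [0.016 0.169 0.013] w 0.0577
t 4.83 pos [ 0.5074 -0.1378  0.0864] d mm [-4.7 -0.  40.5] rv [-0.06 -6.95 -0.01] yawnow -5.71 F [-0.51  0.32 -5.48] M [ 0.031  0.167 -0.029] w 0.058
```

Call:
{"fn": "step_arm", "kwargs": {"targets": [{"dx": 0, "dy": 0, "dz": 0, "rx": 0, "ry": -1.5, "rz": 0}, {"dx": 0, "dy": 0, "dz": 0, "rx": 0, "ry": -3.5, "rz": 0}, {"dx": 0, "dy": 0, "dz": 0, "rx": 0, "ry": -5.5, "rz": 0}, {"dx": 0, "dy": 0, "dz": 0, "rx": 0, "ry": -7.5, "rz": 0}, {"dx": 0, "dy": 0, "dz": 0, "rx": 0, "ry": -9, "rz": 0}]}}

```text
time: 5.5
position: [0.5077, -0.1379, 0.0864]
tool_rot: [0.999, -0.05, -0.018, -0.001]
ft_force: [-0.0, 0.3, -5.8]
grip_width: 0.0579
```

Call:
{"fn": "step_arm", "kwargs": {"targets": [{"dx": 0, "dy": 0, "dz": 0, "rx": 0, "ry": -1.5, "rz": 0}, {"dx": 0, "dy": 0, "dz": 0, "rx": 0, "ry": -3, "rz": 0}, {"dx": 0, "dy": 0, "dz": 0, "rx": 0, "ry": -4, "rz": 0}, {"dx": 0, "dy": 0, "dz": 0, "rx": 0, "ry": -5, "rz": 0}, {"dx": 0, "dy": 0, "dz": 0, "rx": 0, "ry": -5, "rz": 0}]}}

```text
time: 6.12
position: [0.5079, -0.1379, 0.0862]
tool_rot: [0.997, -0.05, -0.062, -0.003]
ft_force: [1.0, -0.6, -5.3]
grip_width: 0.0578
```

Call:
{"fn": "step_arm", "kwargs": {"targets": [{"dx": 0, "dy": 0, "dz": 0, "rx": 0, "ry": 0, "rz": 0}, {"dx": 0, "dy": 0, "dz": 0, "rx": 0, "ry": 0, "rz": 0}, {"dx": 0, "dy": 0, "dz": 0, "rx": 0, "ry": 0, "rz": 0}, {"dx": 0, "dy": 0, "dz": 0, "rx": 0, "ry": 0, "rz": 0}, {"dx": 0, "dy": 0, "dz": 0, "rx": 0, "ry": 0, "rz": 0}]}}

```text
time: 6.75
position: [0.5079, -0.138, 0.0863]
tool_rot: [0.997, -0.05, -0.062, -0.003]
ft_force: [0.0, -0.2, -5.0]
grip_width: 0.0579
```

```bash
cat >> h.py <<'E'
def feel(n=10):
    A=[]
    for i in range(n):
        o=telemetry.get_obs(); R=Rn.from_quat(o["tool_rot"])
        # moment along horizontal jaw axis (world), force
        A.append(np.r_[R.inv().apply(o["moment"]),o["ft_force"],o["joint_torque"]]); viewer.camera("wrist")
    A=np.array(A); print("Mtool",A[:,:3].mean(0).round(3),"sd",A[:,:3].std(0).round(3),"F",A[:,3:6].mean(0).round(2),"tau",A[:,6:].mean(0).round(3))
E
python3 -c "
from h import *
feel()
plan([.5077,-.1378,.0456],-5.7)"
```

```text
Mtool [0.032 0.075 0.   ] sd [0.021 0.031 0.031] F [-0.05  0.03 -5.04] tau [-1.0000e-03 -4.5087e+01 -1.0723e+01 -8.4000e-02  4.5900e-01 -5.0000e-03]
t 7.25 pos [ 0.508  -0.1379  0.0863] d mm [ 4.7 -0.1 40.4] rv [-0.04  7.07  0.  ] yawnow -5.7 F [-0.12  0.18 -5.78] M [ 0.085 -0.093 -0.066] w 0.0578
```

Call:
{"fn": "step_arm", "kwargs": {"targets": [{"dx": 0, "dy": 0, "dz": 0, "rx": 0, "ry": 1, "rz": 0}, {"dx": 0, "dy": 0, "dz": 0, "rx": 0, "ry": 2, "rz": 0}, {"dx": 0, "dy": 0, "dz": 0, "rx": 0, "ry": 3, "rz": 0}, {"dx": 0, "dy": 0, "dz": 0, "rx": 0, "ry": 4, "rz": 0}, {"dx": 0, "dy": 0, "dz": 0, "rx": 0, "ry": 4.6, "rz": 0}]}}

```text
time: 7.88
position: [0.5077, -0.1379, 0.0863]
tool_rot: [0.999, -0.05, -0.021, -0.002]
ft_force: [-0.6, -0.1, -4.9]
grip_width: 0.0579
```

Call:
{"fn": "step_arm", "kwargs": {"targets": [{"dx": 0, "dy": 0, "dz": 0, "rx": 0, "ry": 0, "rz": 0}, {"dx": 0, "dy": 0, "dz": 0, "rx": 0, "ry": 0, "rz": 0}, {"dx": 0, "dy": 0, "dz": 0, "rx": 0, "ry": 0, "rz": 0}, {"dx": 0, "dy": 0, "dz": 0, "rx": 0, "ry": 0, "rz": 0}, {"dx": 0, "dy": 0, "dz": 0, "rx": 0, "ry": 0, "rz": 0}]}}

```text
time: 8.5
position: [0.5077, -0.1379, 0.0862]
tool_rot: [0.999, -0.05, -0.021, -0.002]
ft_force: [-0.1, -0.0, -4.7]
grip_width: 0.0575
```

```bash
python3 -c "
from h import *
feel(16)
plan([.5077,-.1378,.0456],-5.7)"
```

```text
Mtool [ 0.016 -0.044  0.   ] sd [0.03  0.027 0.026] F [ 0.09  0.08 -5.18] tau [ 0.0000e+00 -4.3682e+01 -1.0319e+01  1.1000e-02  7.9000e-02 -2.0000e-03]
t 9.3 pos [ 0.5077 -0.1379  0.0863] d mm [ 1.7 -0.1 40.7] rv [-0.05  2.44 -0.01] yawnow -5.71 F [-0.54 -0.26 -4.77] M [ 0.072 -0.013 -0.029] w 0.0577
```

Call:
{"fn": "step_arm", "kwargs": {"targets": [{"dx": 0, "dy": 0, "dz": 0, "rx": 0, "ry": 1, "rz": 0}, {"dx": 0, "dy": 0, "dz": 0, "rx": 0, "ry": 2, "rz": 0}, {"dx": 0, "dy": 0, "dz": 0, "rx": 0, "ry": 3, "rz": 0}, {"dx": 0, "dy": 0, "dz": 0, "rx": 0, "ry": 4, "rz": 0}, {"dx": 0, "dy": 0, "dz": 0, "rx": 0, "ry": 4.8, "rz": 0}]}}

```text
time: 9.93
position: [0.5076, -0.1379, 0.0863]
tool_rot: [0.999, -0.05, 0.021, 0.001]
ft_force: [-0.5, 0.7, -5.5]
grip_width: 0.0586
```

Call:
{"fn": "step_arm", "kwargs": {"targets": [{"dx": 0, "dy": 0, "dz": 0, "rx": 0, "ry": 0, "rz": 0}, {"dx": 0, "dy": 0, "dz": 0, "rx": 0, "ry": 0, "rz": 0}, {"dx": 0, "dy": 0, "dz": 0, "rx": 0, "ry": 0, "rz": 0}, {"dx": 0, "dy": 0, "dz": 0, "rx": 0, "ry": 0, "rz": 0}, {"dx": 0, "dy": 0, "dz": 0, "rx": 0, "ry": 0, "rz": 0}]}}

```text
time: 10.55
position: [0.5077, -0.1379, 0.0863]
tool_rot: [0.999, -0.05, 0.021, 0.001]
ft_force: [-0.0, -0.5, -5.4]
grip_width: 0.0576
```

```bash
python3 -c "
from h import *
feel(16)
plan([.5077,-.1378,.0456],-5.7)"
```

```text
Mtool [ 0.045 -0.076  0.006] sd [0.022 0.029 0.023] F [ 0.03 -0.05 -4.95] tau [ 1.0000e-03 -4.2195e+01 -9.6930e+00  8.9000e-02 -2.2600e-01  2.0000e-03]
t 11.35 pos [ 0.5076 -0.1379  0.0864] d mm [-1.6 -0.1 40.7] rv [-0.05 -2.41 -0.02] yawnow -5.72 F [ 0.23  1.02 -5.67] M [ 0.066  0.065 -0.   ] w 0.0578
```

The results are step-like, which points to a ball. I'll confirm with one averaged measurement at +7°.

Call:
{"fn": "step_arm", "kwargs": {"targets": [{"dx": 0, "dy": 0, "dz": 0, "rx": 0, "ry": 1, "rz": 0}, {"dx": 0, "dy": 0, "dz": 0, "rx": 0, "ry": 2, "rz": 0}, {"dx": 0, "dy": 0, "dz": 0, "rx": 0, "ry": 3, "rz": 0}, {"dx": 0, "dy": 0, "dz": 0, "rx": 0, "ry": 4, "rz": 0}, {"dx": 0, "dy": 0, "dz": 0, "rx": 0, "ry": 4.6, "rz": 0}]}}

```text
time: 11.98
position: [0.5073, -0.1378, 0.0863]
tool_rot: [0.997, -0.05, 0.061, 0.003]
ft_force: [-0.1, -0.1, -4.8]
grip_width: 0.0579
```

Call:
{"fn": "step_arm", "kwargs": {"targets": [{"dx": 0, "dy": 0, "dz": 0, "rx": 0, "ry": 0, "rz": 0}, {"dx": 0, "dy": 0, "dz": 0, "rx": 0, "ry": 0, "rz": 0}, {"dx": 0, "dy": 0, "dz": 0, "rx": 0, "ry": 0, "rz": 0}, {"dx": 0, "dy": 0, "dz": 0, "rx": 0, "ry": 0, "rz": 0}, {"dx": 0, "dy": 0, "dz": 0, "rx": 0, "ry": 0, "rz": 0}]}}

```text
time: 12.6
position: [0.5073, -0.1378, 0.0863]
tool_rot: [0.997, -0.05, 0.061, 0.003]
ft_force: [0.4, -0.1, -6.0]
grip_width: 0.0576
```

```bash
python3 -c "
from h import *
feel(12)
plan([.5077,-.1378,.0456],-5.7)"
```

```text
Mtool [ 0.024 -0.143  0.007] sd [0.038 0.038 0.024] F [-0.18 -0.13 -4.99] tau [-0.0000e+00 -4.0883e+01 -8.9930e+00  1.7200e-01 -5.3400e-01  5.0000e-03]
t 13.2 pos [ 0.5073 -0.1378  0.0863] d mm [-4.6 -0.  40.5] rv [-0.06 -7.03 -0.03] yawnow -5.73 F [ 0.67 -0.1  -5.63] M [ 0.066  0.177 -0.035] w 0.0578
```

The static evidence is ambiguous, because the linear lever effect isn't known. I'll put this tin back and use another one as a control.

Call:
{"fn": "step_arm", "kwargs": {"targets": [{"dx": 0, "dy": 0, "dz": 0, "rx": 0, "ry": -1.5, "rz": 0}, {"dx": 0, "dy": 0, "dz": 0, "rx": 0, "ry": -3, "rz": 0}, {"dx": 0, "dy": 0, "dz": 0, "rx": 0, "ry": -4.5, "rz": 0}, {"dx": 0, "dy": 0, "dz": 0, "rx": 0, "ry": -6, "rz": 0}, {"dx": 0, "dy": 0, "dz": 0, "rx": 0, "ry": -7, "rz": 0}]}}

```text
time: 13.82
position: [0.5076, -0.1379, 0.0863]
tool_rot: [0.999, -0.05, 0.0, -0.0]
ft_force: [-0.9, -0.7, -4.7]
grip_width: 0.0577
```

Call:
{"fn": "step_arm", "kwargs": {"targets": [{"dx": 0, "dy": 0, "dz": 0.007, "rx": 0, "ry": 0, "rz": 0}, {"dx": 0, "dy": 0, "dz": 0.018, "rx": 0, "ry": 0, "rz": 0}, {"dx": 0, "dy": 0, "dz": 0.028, "rx": 0, "ry": 0, "rz": 0}, {"dx": 0, "dy": 0, "dz": 0.034, "rx": 0, "ry": 0, "rz": 0}, {"dx": 0, "dy": 0, "dz": 0.037, "rx": 0, "ry": 0, "rz": 0}]}}

```text
time: 14.45
position: [0.5072, -0.1377, 0.0486]
tool_rot: [0.999, -0.05, -0.0, -0.001]
ft_force: [0.3, 0.9, -4.8]
grip_width: 0.058
```

```bash
python3 -c "
from h import *
plan([.5077,-.1378,.0456],-5.7)"
```

```text
t 14.45 pos [ 0.5072 -0.1377  0.0486] d mm [0.5 0.  3. ] rv [-0.07  0.05 -0.03] yawnow -5.73 F [ 0.25  0.91 -4.83] M [-0.006  0.042 -0.001] w 0.058
```

Call:
{"fn": "step_arm", "kwargs": {"targets": [{"dx": 0, "dy": 0, "dz": 0.001, "rx": 0, "ry": 0, "rz": 0}, {"dx": 0, "dy": 0, "dz": 0.002, "rx": 0, "ry": 0, "rz": 0}, {"dx": 0, "dy": 0, "dz": 0.003, "rx": 0, "ry": 0, "rz": 0}, {"dx": 0, "dy": 0, "dz": 0.0035, "rx": 0, "ry": 0, "rz": 0}, {"dx": 0, "dy": 0, "dz": 0.0035, "rx": 0, "ry": 0, "rz": 0}]}}

```text
time: 15.08
position: [0.5074, -0.1378, 0.0457]
tool_rot: [0.999, -0.05, -0.0, -0.001]
ft_force: [-0.2, -0.4, -0.1]
grip_width: 0.0576
```

```bash
python3 -c "
from h import *
plan([.5077,-.1378,.0456],-5.7)"
```

```text
t 15.07 pos [ 0.5074 -0.1378  0.0457] d mm [ 0.3 -0.1  0.1] rv [-0.06  0.02 -0.03] yawnow -5.73 F [-0.2  -0.4  -0.13] M [0.194 0.245 0.021] w 0.0576
```

Call:
{"fn": "step_arm", "kwargs": {"targets": [{"dx": 0, "dy": 0, "dz": 0, "rx": 0, "ry": 0, "rz": 0}, {"dx": 0, "dy": 0, "dz": 0, "rx": 0, "ry": 0, "rz": 0}, {"dx": 0, "dy": 0, "dz": 0, "rx": 0, "ry": 0, "rz": 0}, {"dx": 0, "dy": 0, "dz": -0.02, "rx": 0, "ry": 0, "rz": 0}, {"dx": 0, "dy": 0, "dz": -0.07, "rx": 0, "ry": 0, "rz": 0}], "gripper": 1}}

```text
time: 15.7
position: [0.506, -0.1373, 0.1145]
tool_rot: [0.999, -0.05, -0.003, -0.002]
ft_force: [1.1, -0.8, 0.2]
grip_width: 0.0863
```

```bash
python3 -c "
from h import *
feel(8)
plan([.4975,.0234,.14],8.6)"
```

```text
Mtool [ 0.028 -0.017  0.009] sd [0.027 0.041 0.027] F [ 0.04 -0.14  0.03] tau [ 1.0000e-02 -3.8123e+01 -9.9730e+00  4.1000e-02  3.0000e-03 -1.0000e-03]
t 16.1 pos [ 0.5066 -0.1375  0.1145] d mm [ -25.1 -159.2  -25.1] rv [ -0.14   0.15 -14.33] yawnow -5.73 F [-0.18  0.89  0.01] M [0.076 0.01  0.036] w 0.0867
```

Call:
{"fn": "step_arm", "kwargs": {"targets": [{"dx": -0.004, "dy": -0.02, "dz": -0.025, "rx": 0, "ry": 0, "rz": -3}, {"dx": -0.01, "dy": -0.065, "dz": -0.025, "rx": 0, "ry": 0, "rz": -7}, {"dx": -0.018, "dy": -0.115, "dz": -0.025, "rx": 0, "ry": 0, "rz": -11}, {"dx": -0.024, "dy": -0.152, "dz": -0.025, "rx": 0, "ry": 0, "rz": -14.3}, {"dx": -0.025, "dy": -0.159, "dz": -0.02, "rx": 0, "ry": 0, "rz": -14.3}]}}

```text
time: 16.73
position: [0.4965, 0.0253, 0.134]
tool_rot: [0.997, 0.076, -0.002, -0.002]
ft_force: [-0.9, -0.8, 0.5]
grip_width: 0.087
```

Run:
```python
from h import *
w=cam("wrist");cv2.imwrite("pics/w2.png",w["img"]);np.savez("w2.npz",**w)
plan([.4975,.0234,.0455],8.6)
```

```text
t 16.77 pos [0.4965 0.0249 0.1334] d mm [ 1.3  1.9 87.9] rv [-0.22  0.29  0.08] yawnow 8.68 F [-0.22  0.03 -0.52] M [ 0.014  0.065 -0.002] w 0.0869
```

View pics/w2.png

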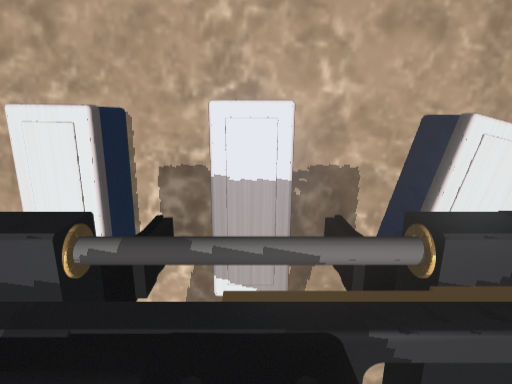

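Call:
{"fn": "step_arm", "kwargs": {"targets": [{"dx": 0.001, "dy": 0.001, "dz": 0.025, "rx": -0.2, "ry": 0.3, "rz": 0}, {"dx": 0.001, "dy": 0.001, "dz": 0.05, "rx": -0.2, "ry": 0.3, "rz": 0}, {"dx": 0.001, "dy": 0.001, "dz": 0.072, "rx": -0.2, "ry": 0.3, "rz": 0}, {"dx": 0.001, "dy": 0.001, "dz": 0.084, "rx": -0.2, "ry": 0.3, "rz": 0}, {"dx": 0.001, "dy": 0.001, "dz": 0.088, "rx": -0.2, "ry": 0.3, "rz": 0}]}}

```text
time: 17.4
position: [0.497, 0.0235, 0.0445]
tool_rot: [0.997, 0.075, -0.001, -0.0]
ft_force: [-0.1, -0.5, -0.5]
grip_width: 0.0864
```

Call:
{"fn": "step_arm", "kwargs": {"targets": [{"dx": 0, "dy": 0, "dz": 0, "rx": 0, "ry": 0, "rz": 0}, {"dx": 0, "dy": 0, "dz": 0, "rx": 0, "ry": 0, "rz": 0}, {"dx": 0, "dy": 0, "dz": 0, "rx": 0, "ry": 0, "rz": 0}, {"dx": 0, "dy": 0, "dz": 0, "rx": 0, "ry": 0, "rz": 0}, {"dx": 0, "dy": 0, "dz": 0, "rx": 0, "ry": 0, "rz": 0}], "gripper": 0.5, "force": 20}}

```text
time: 18.02
position: [0.4973, 0.0236, 0.045]
tool_rot: [0.997, 0.075, -0.0, -0.0]
ft_force: [-0.2, 0.3, 3.0]
grip_width: 0.0579
```

```bash
python3 -c "
from h import *
plan([.4975,.0234,.0455],8.6)"
```

```text
t 18.02 pos [0.4973 0.0236 0.045 ] d mm [ 0.2  0.2 -0.5] rv [-0.02  0.01  0.01] yawnow 8.61 F [-0.15  0.27  2.96] M [ 0.072  0.041 -0.001] w 0.0579
```

Call:
{"fn": "step_arm", "kwargs": {"targets": [{"dx": 0, "dy": 0, "dz": -0.004, "rx": 0, "ry": 0, "rz": 0}, {"dx": 0, "dy": 0, "dz": -0.014, "rx": 0, "ry": 0, "rz": 0}, {"dx": 0, "dy": 0, "dz": -0.027, "rx": 0, "ry": 0, "rz": 0}, {"dx": 0, "dy": 0, "dz": -0.037, "rx": 0, "ry": 0, "rz": 0}, {"dx": 0, "dy": 0, "dz": -0.04, "rx": 0, "ry": 0, "rz": 0}]}}

```text
time: 18.65
position: [0.4978, 0.0235, 0.0861]
tool_rot: [0.997, 0.075, 0.001, 0.0]
ft_force: [0.2, 0.1, -2.3]
grip_width: 0.0579
```

Call:
{"fn": "step_arm", "kwargs": {"targets": [{"dx": 0, "dy": 0, "dz": 0, "rx": 0, "ry": 1.5, "rz": 0}, {"dx": 0, "dy": 0, "dz": 0, "rx": 0, "ry": 3, "rz": 0}, {"dx": 0, "dy": 0, "dz": 0, "rx": 0, "ry": 4.5, "rz": 0}, {"dx": 0, "dy": 0, "dz": 0, "rx": 0, "ry": 6, "rz": 0}, {"dx": 0, "dy": 0, "dz": 0, "rx": 0, "ry": 7, "rz": 0}]}}

```text
time: 19.27
position: [0.497, 0.0235, 0.0858]
tool_rot: [0.995, 0.075, 0.062, -0.005]
ft_force: [0.6, 0.9, -1.7]
grip_width: 0.0578
```

Call:
{"fn": "step_arm", "kwargs": {"targets": [{"dx": 0, "dy": 0, "dz": 0, "rx": 0, "ry": 0, "rz": 0}, {"dx": 0, "dy": 0, "dz": 0, "rx": 0, "ry": 0, "rz": 0}, {"dx": 0, "dy": 0, "dz": 0, "rx": 0, "ry": 0, "rz": 0}, {"dx": 0, "dy": 0, "dz": 0, "rx": 0, "ry": 0, "rz": 0}, {"dx": 0, "dy": 0, "dz": 0, "rx": 0, "ry": 0, "rz": 0}]}}

```text
time: 19.9
position: [0.4971, 0.0236, 0.0858]
tool_rot: [0.995, 0.075, 0.062, -0.005]
ft_force: [0.6, -0.7, -1.6]
grip_width: 0.0577
```

```bash
python3 -c "
from h import *
feel(12);plan([.4973,.0236,.045],8.6)"
```

```text
Mtool [ 0.014 -0.134 -0.002] sd [0.02  0.026 0.033] F [ 0.08 -0.09 -1.92] tau [ 2.0000e-03 -3.7429e+01 -7.3780e+00  1.3100e-01 -5.2300e-01  5.0000e-03]
t 20.5 pos [0.497  0.0235 0.0858] d mm [-4.7 -0.  40.5] rv [-0.01 -7.07  0.  ] yawnow 8.6 F [ 0.48  0.58 -2.47] M [0.045 0.155 0.009] w 0.0581
```

Call:
{"fn": "step_arm", "kwargs": {"targets": [{"dx": 0, "dy": 0, "dz": 0, "rx": 0, "ry": -1.5, "rz": 0}, {"dx": 0, "dy": 0, "dz": 0, "rx": 0, "ry": -3.5, "rz": 0}, {"dx": 0, "dy": 0, "dz": 0, "rx": 0, "ry": -5.5, "rz": 0}, {"dx": 0, "dy": 0, "dz": 0, "rx": 0, "ry": -7.5, "rz": 0}, {"dx": 0, "dy": 0, "dz": 0, "rx": 0, "ry": -9, "rz": 0}]}}

```text
time: 21.12
position: [0.4973, 0.0235, 0.0858]
tool_rot: [0.997, 0.075, -0.017, 0.001]
ft_force: [-0.4, 0.3, -2.4]
grip_width: 0.0576
```

Call:
{"fn": "step_arm", "kwargs": {"targets": [{"dx": 0, "dy": 0, "dz": 0, "rx": 0, "ry": -1.5, "rz": 0}, {"dx": 0, "dy": 0, "dz": 0, "rx": 0, "ry": -3, "rz": 0}, {"dx": 0, "dy": 0, "dz": 0, "rx": 0, "ry": -4, "rz": 0}, {"dx": 0, "dy": 0, "dz": 0, "rx": 0, "ry": -5, "rz": 0}, {"dx": 0, "dy": 0, "dz": 0, "rx": 0, "ry": -5, "rz": 0}]}}

```text
time: 21.75
position: [0.4975, 0.0235, 0.0857]
tool_rot: [0.995, 0.075, -0.06, 0.005]
ft_force: [0.1, -0.5, -1.8]
grip_width: 0.0578
```

Call:
{"fn": "step_arm", "kwargs": {"targets": [{"dx": 0, "dy": 0, "dz": 0, "rx": 0, "ry": 0, "rz": 0}, {"dx": 0, "dy": 0, "dz": 0, "rx": 0, "ry": 0, "rz": 0}, {"dx": 0, "dy": 0, "dz": 0, "rx": 0, "ry": 0, "rz": 0}, {"dx": 0, "dy": 0, "dz": 0, "rx": 0, "ry": 0, "rz": 0}, {"dx": 0, "dy": 0, "dz": 0, "rx": 0, "ry": 0, "rz": 0}]}}

```text
time: 22.38
position: [0.4975, 0.0235, 0.0857]
tool_rot: [0.995, 0.075, -0.06, 0.005]
ft_force: [-0.5, 0.0, -2.4]
grip_width: 0.0581
```

```bash
python3 -c "
from h import *
feel(12);plan([.4973,.0236,.045],8.6)"
```

```text
Mtool [ 0.01   0.122 -0.001] sd [0.02  0.03  0.026] F [ 0.12  0.09 -2.25] tau [-1.0000e-03 -4.1425e+01 -9.1350e+00 -6.2000e-02  4.2800e-01 -4.0000e-03]
t 22.98 pos [0.4976 0.0235 0.0857] d mm [ 4.7 -0.1 40.4] rv [0.01 6.94 0.01] yawnow 8.61 F [ 0.5  -0.5  -2.47] M [ 0.052 -0.068  0.007] w 0.058
```

Call:
{"fn": "step_arm", "kwargs": {"targets": [{"dx": 0, "dy": 0, "dz": 0, "rx": 0, "ry": 1.2, "rz": 0}, {"dx": 0, "dy": 0, "dz": 0, "rx": 0, "ry": 3, "rz": 0}, {"dx": 0, "dy": 0, "dz": 0, "rx": 0, "ry": 5, "rz": 0}, {"dx": 0, "dy": 0, "dz": 0, "rx": 0, "ry": 7, "rz": 0}, {"dx": 0, "dy": 0, "dz": 0, "rx": 0, "ry": 9.8, "rz": 0}]}}

```text
time: 23.6
position: [0.4976, 0.0235, 0.0859]
tool_rot: [0.997, 0.075, 0.026, -0.002]
ft_force: [-1.4, -0.3, -1.3]
grip_width: 0.0581
```

Call:
{"fn": "step_arm", "kwargs": {"targets": [{"dx": 0, "dy": 0, "dz": 0, "rx": 0, "ry": 0, "rz": 0}, {"dx": 0, "dy": 0, "dz": 0, "rx": 0, "ry": 0, "rz": 0}, {"dx": 0, "dy": 0, "dz": 0, "rx": 0, "ry": 0, "rz": 0}, {"dx": 0, "dy": 0, "dz": 0, "rx": 0, "ry": 0, "rz": 0}, {"dx": 0, "dy": 0, "dz": 0, "rx": 0, "ry": 0, "rz": 0}]}}

```text
time: 24.22
position: [0.4977, 0.0235, 0.0858]
tool_rot: [0.997, 0.075, 0.026, -0.002]
ft_force: [0.3, 0.9, -2.1]
grip_width: 0.0582
```

```bash
python3 -c "
from h import *
feel(14);plan([.4973,.0236,.045],8.6)"
```

```text
Mtool [ 0.014 -0.061  0.012] sd [0.02  0.037 0.03 ] F [-0.04  0.28 -2.21] tau [ 1.0000e-03 -3.8556e+01 -8.0470e+00  7.6000e-02 -2.6300e-01  2.0000e-03]
t 24.93 pos [0.4976 0.0235 0.0859] d mm [-2.4 -0.2 40.8] rv [ 0.02 -2.99  0.02] yawnow 8.62 F [ 0.46  0.39 -2.12] M [-0.021  0.032 -0.001] w 0.0579
```

Call:
{"fn": "step_arm", "kwargs": {"targets": [{"dx": 0, "dy": 0, "dz": 0, "rx": 0, "ry": -1.2, "rz": 0}, {"dx": 0, "dy": 0, "dz": 0, "rx": 0, "ry": -2.5, "rz": 0}, {"dx": 0, "dy": 0, "dz": 0, "rx": 0, "ry": -4, "rz": 0}, {"dx": 0, "dy": 0, "dz": 0, "rx": 0, "ry": -5.3, "rz": 0}, {"dx": 0, "dy": 0, "dz": 0, "rx": 0, "ry": -6.2, "rz": 0}]}}

```text
time: 25.55
position: [0.4979, 0.0235, 0.0859]
tool_rot: [0.997, 0.075, -0.028, 0.002]
ft_force: [1.1, -0.5, -1.8]
grip_width: 0.0579
```

```bash
python3 -c "
from h import *
feel(14);plan([.4973,.0236,.045],8.6)"
```

```text
Mtool [ 0.035  0.033 -0.006] sd [0.028 0.039 0.033] F [ 0.13 -0.02 -1.97] tau [ 8.0000e-03 -4.0317e+01 -8.7880e+00 -1.1000e-02  1.7100e-01 -1.0000e-03]
t 26.25 pos [0.4975 0.0235 0.0859] d mm [ 2.1 -0.2 40.8] rv [0.02 3.22 0.02] yawnow 8.62 F [-0.22 -0.6  -1.79] M [ 0.019 -0.028 -0.003] w 0.0576
```

The middle tin weighs about 2.1 N and its response is linear, so it has no ball. A ball tin must weigh at least 3.1 N. The right tin weighs about 5.05 N, more than any empty tin's 4.4 N maximum. Once the control's lever effect is subtracted, its moments fit a ball moving from end to end. I'll put the middle tin back.

Call:
{"fn": "step_arm", "kwargs": {"targets": [{"dx": 0.001, "dy": 0, "dz": 0.005, "rx": 0, "ry": 1.6, "rz": 0}, {"dx": 0.001, "dy": 0, "dz": 0.014, "rx": 0, "ry": 3.2, "rz": 0}, {"dx": 0.002, "dy": 0, "dz": 0.025, "rx": 0, "ry": 3.2, "rz": 0}, {"dx": 0.002, "dy": 0, "dz": 0.033, "rx": 0, "ry": 3.2, "rz": 0}, {"dx": 0.002, "dy": 0, "dz": 0.037, "rx": 0, "ry": 3.2, "rz": 0}]}}

```text
time: 26.88
position: [0.4975, 0.0235, 0.0481]
tool_rot: [0.997, 0.075, -0.0, 0.0]
ft_force: [0.2, 0.4, -1.8]
grip_width: 0.0579
```

```bash
python3 -c "
from h import *
plan([.4973,.0236,.045],8.6)"
```

```text
t 26.88 pos [0.4975 0.0235 0.0481] d mm [-0.2 -0.2  3.1] rv [0.01 0.06 0.02] yawnow 8.62 F [ 0.2   0.4  -1.84] M [0.047 0.01  0.032] w 0.0579
```

Call:
{"fn": "step_arm", "kwargs": {"targets": [{"dx": 0, "dy": 0, "dz": 0.001, "rx": 0, "ry": 0, "rz": 0}, {"dx": 0, "dy": 0, "dz": 0.002, "rx": 0, "ry": 0, "rz": 0}, {"dx": 0, "dy": 0, "dz": 0.003, "rx": 0, "ry": 0, "rz": 0}, {"dx": 0, "dy": 0, "dz": 0.0035, "rx": 0, "ry": 0, "rz": 0}, {"dx": 0, "dy": 0, "dz": 0.0035, "rx": 0, "ry": 0, "rz": 0}]}}

```text
time: 27.5
position: [0.4977, 0.0235, 0.045]
tool_rot: [0.997, 0.075, -0.0, 0.0]
ft_force: [-0.3, -0.0, 0.6]
grip_width: 0.0578
```

Call:
{"fn": "step_arm", "kwargs": {"targets": [{"dx": 0, "dy": 0, "dz": 0, "rx": 0, "ry": 0, "rz": 0}, {"dx": 0, "dy": 0, "dz": 0, "rx": 0, "ry": 0, "rz": 0}, {"dx": 0, "dy": 0, "dz": 0, "rx": 0, "ry": 0, "rz": 0}, {"dx": 0, "dy": 0, "dz": -0.02, "rx": 0, "ry": 0, "rz": 0}, {"dx": 0, "dy": 0, "dz": -0.07, "rx": 0, "ry": 0, "rz": 0}], "gripper": 1}}

```text
time: 28.12
position: [0.4961, 0.0236, 0.1139]
tool_rot: [0.997, 0.075, -0.003, -0.001]
ft_force: [-0.0, -0.3, 0.3]
grip_width: 0.0864
```

```bash
python3 -c "
from h import *
plan([.4735,.1629,.135],7.6);plan([.5077,-.1378,.135],-5.7)"
```

```text
t 28.12 pos [0.4961 0.0236 0.1139] d mm [  -1.7 -141.1  -20.8] rv [-0.09  0.34  1.  ] yawnow 8.6 F [-0.05 -0.26  0.27] M [-0.008  0.003  0.018] w 0.0864
t 28.12 pos [0.4961 0.0236 0.1139] d mm [-12.8 161.3 -21.2] rv [-0.05  0.35 14.3 ] yawnow 8.6 F [-0.05 -0.26  0.27] M [-0.008  0.003  0.018] w 0.0864
```

Call:
{"fn": "step_arm", "kwargs": {"targets": [{"dx": -0.002, "dy": 0.02, "dz": -0.021, "rx": 0, "ry": 0.3, "rz": 3}, {"dx": -0.006, "dy": 0.065, "dz": -0.021, "rx": 0, "ry": 0.3, "rz": 7}, {"dx": -0.01, "dy": 0.115, "dz": -0.021, "rx": 0, "ry": 0.3, "rz": 11}, {"dx": -0.013, "dy": 0.153, "dz": -0.021, "rx": 0, "ry": 0.3, "rz": 14.3}, {"dx": -0.013, "dy": 0.161, "dz": -0.021, "rx": 0, "ry": 0.3, "rz": 14.3}]}}

```text
time: 28.75
position: [0.508, -0.1399, 0.1348]
tool_rot: [0.999, -0.051, 0.0, -0.0]
ft_force: [-0.3, -1.2, -0.4]
grip_width: 0.0869
```

```bash
python3 -c "
from h import *
plan([.5077,-.1378,.0455],-5.7)"
```

```text
t 28.75 pos [ 0.508  -0.1399  0.1348] d mm [-0.5 -2.1 89.3] rv [-0.   -0.02 -0.17] yawnow -5.87 F [-0.31 -1.2  -0.43] M [0.023 0.004 0.015] w 0.0869
```

Call:
{"fn": "step_arm", "kwargs": {"targets": [{"dx": 0.001, "dy": -0.002, "dz": 0.025, "rx": 0, "ry": 0, "rz": 0}, {"dx": 0.001, "dy": -0.002, "dz": 0.05, "rx": 0, "ry": 0, "rz": 0}, {"dx": 0.001, "dy": -0.002, "dz": 0.073, "rx": 0, "ry": 0, "rz": 0}, {"dx": 0.001, "dy": -0.002, "dz": 0.085, "rx": 0, "ry": 0, "rz": 0}, {"dx": 0.001, "dy": -0.002, "dz": 0.089, "rx": 0, "ry": 0, "rz": 0}]}}

```text
time: 29.38
position: [0.5088, -0.1373, 0.0453]
tool_rot: [0.999, -0.051, -0.0, -0.0]
ft_force: [-0.7, -0.1, 0.4]
grip_width: 0.0874
```

Call:
{"fn": "step_arm", "kwargs": {"targets": [{"dx": 0, "dy": 0, "dz": 0, "rx": 0, "ry": 0, "rz": 0}, {"dx": 0, "dy": 0, "dz": 0, "rx": 0, "ry": 0, "rz": 0}, {"dx": 0, "dy": 0, "dz": 0, "rx": 0, "ry": 0, "rz": 0}, {"dx": 0, "dy": 0, "dz": 0, "rx": 0, "ry": 0, "rz": 0}, {"dx": 0, "dy": 0, "dz": 0, "rx": 0, "ry": 0, "rz": 0}], "gripper": 0.5, "force": 20}}

```text
time: 30.0
position: [0.5091, -0.1375, 0.0458]
tool_rot: [0.999, -0.051, -0.0, -0.0]
ft_force: [-0.3, -0.6, 3.2]
grip_width: 0.0579
```

Call:
{"fn": "step_arm", "kwargs": {"targets": [{"dx": 0, "dy": 0, "dz": -0.004, "rx": 0, "ry": 0, "rz": 0}, {"dx": 0, "dy": 0, "dz": -0.016, "rx": 0, "ry": 0, "rz": 0}, {"dx": 0, "dy": 0, "dz": -0.033, "rx": 0, "ry": 0, "rz": 0}, {"dx": 0, "dy": 0, "dz": -0.051, "rx": 0, "ry": 0, "rz": 0}, {"dx": 0, "dy": 0, "dz": -0.06, "rx": 0, "ry": 0, "rz": 0}]}}

```text
time: 30.62
position: [0.5093, -0.1375, 0.1068]
tool_rot: [0.999, -0.051, 0.0, 0.0]
ft_force: [-0.5, 0.7, -5.1]
grip_width: 0.0576
```

```bash
python3 -c "
from h import *
feel(6)
plan([.4603,-.358,.105],-3.4)"
```

```text
Mtool [ 0.041 -0.015 -0.009] sd [0.02  0.021 0.036] F [-0.26 -0.19 -4.73] tau [ 1.9000e-02 -4.2395e+01 -1.0989e+01  4.5000e-02 -2.6000e-02 -0.0000e+00]
t 30.93 pos [ 0.5086 -0.1373  0.1051] d mm [-25.7 224.5   0. ] rv [-0.05  0.09 -2.41] yawnow -5.81 F [-0.39 -0.29 -4.97] M [ 0.012  0.058 -0.02 ] w 0.0579
```

Before committing, I'll do one decisive check. I'll tilt gently within ±3.3°, where a ball stays centred, to get the pure lever slope.

Call:
{"fn": "step_arm", "kwargs": {"targets": [{"dx": 0, "dy": 0, "dz": 0, "rx": 0, "ry": 0.7, "rz": 0}, {"dx": 0, "dy": 0, "dz": 0, "rx": 0, "ry": 1.5, "rz": 0}, {"dx": 0, "dy": 0, "dz": 0, "rx": 0, "ry": 2.3, "rz": 0}, {"dx": 0, "dy": 0, "dz": 0, "rx": 0, "ry": 3, "rz": 0}, {"dx": 0, "dy": 0, "dz": 0, "rx": 0, "ry": 3.3, "rz": 0}]}}

```text
time: 31.55
position: [0.5083, -0.1372, 0.1051]
tool_rot: [0.998, -0.051, 0.028, 0.001]
ft_force: [0.7, 0.4, -4.6]
grip_width: 0.058
```

```bash
python3 -c "
from h import *
viewer.camera('top');viewer.camera('top');viewer.camera('top');viewer.camera('top')
feel(20);plan([.4603,-.358,.105],-3.4)"
```

```text
Mtool [ 0.033 -0.11   0.006] sd [0.029 0.034 0.032] F [ 0.1   0.06 -4.99] tau [-2.0000e-03 -4.1505e+01 -1.0644e+01  1.1700e-01 -3.1100e-01  2.0000e-03]
t 32.75 pos [ 0.5086 -0.1373  0.1051] d mm [-25.6 224.5  -1.5] rv [ 0.02 -3.21 -2.41] yawnow -5.81 F [-0.43 -0.63 -4.89] M [-0.024  0.125  0.012] w 0.0578
```

Call:
{"fn": "step_arm", "kwargs": {"targets": [{"dx": 0, "dy": 0, "dz": 0, "rx": 0, "ry": -1.3, "rz": 0}, {"dx": 0, "dy": 0, "dz": 0, "rx": 0, "ry": -2.8, "rz": 0}, {"dx": 0, "dy": 0, "dz": 0, "rx": 0, "ry": -4.3, "rz": 0}, {"dx": 0, "dy": 0, "dz": 0, "rx": 0, "ry": -5.7, "rz": 0}, {"dx": 0, "dy": 0, "dz": 0, "rx": 0, "ry": -6.6, "rz": 0}]}}

```text
time: 33.38
position: [0.5089, -0.1373, 0.1051]
tool_rot: [0.998, -0.051, -0.03, -0.002]
ft_force: [0.7, -0.3, -4.0]
grip_width: 0.0579
```

```bash
python3 -c "
from h import *
viewer.camera('top');viewer.camera('top');viewer.camera('top');viewer.camera('top')
feel(20);plan([.4603,-.358,.105],-3.4)"
```

```text
Mtool [0.021 0.064 0.006] sd [0.031 0.024 0.028] F [-0.03 -0.04 -5.07] tau [ 4.0000e-03 -4.3420e+01 -1.1297e+01 -2.6000e-02  2.2800e-01 -2.0000e-03]
t 34.58 pos [ 0.5086 -0.1373  0.1051] d mm [-25.6 224.5   1.5] rv [-0.11  3.39 -2.41] yawnow -5.81 F [ 0.88  0.35 -5.35] M [ 0.003 -0.074  0.023] w 0.0575
```

This settles it. The slope with the ball centred gives 0.174 N·m, against a ball prediction of 0.176 and an empty prediction of 0.10. The right tin holds the ball, so I'll carry it to the holder.

Call:
{"fn": "step_arm", "kwargs": {"targets": [{"dx": -0.003, "dy": 0.015, "dz": 0, "rx": 0, "ry": 1, "rz": -0.4}, {"dx": -0.008, "dy": 0.055, "dz": 0, "rx": 0, "ry": 2, "rz": -1}, {"dx": -0.013, "dy": 0.1, "dz": 0, "rx": 0, "ry": 2.8, "rz": -1.6}, {"dx": -0.018, "dy": 0.145, "dz": 0.001, "rx": 0, "ry": 3.4, "rz": -2}, {"dx": -0.022, "dy": 0.18, "dz": 0.001, "rx": -0.1, "ry": 3.4, "rz": -2.4}]}}

```text
time: 35.2
position: [0.4678, -0.316, 0.1053]
tool_rot: [1.0, -0.03, 0.0, -0.0]
ft_force: [1.0, 0.1, -5.5]
grip_width: 0.0582
```

Call:
{"fn": "step_arm", "kwargs": {"targets": [{"dx": -0.001, "dy": 0.02, "dz": 0, "rx": 0, "ry": 0, "rz": 0}, {"dx": -0.003, "dy": 0.036, "dz": 0, "rx": 0, "ry": 0, "rz": 0}, {"dx": -0.004, "dy": 0.042, "dz": 0, "rx": 0, "ry": 0, "rz": 0}, {"dx": -0.004, "dy": 0.042, "dz": 0, "rx": 0, "ry": 0, "rz": 0}, {"dx": -0.004, "dy": 0.042, "dz": 0, "rx": 0, "ry": 0, "rz": 0}]}}

```text
time: 35.83
position: [0.4613, -0.3563, 0.1051]
tool_rot: [1.0, -0.03, -0.0, -0.001]
ft_force: [0.7, -0.1, -6.1]
grip_width: 0.0579
```

Run:
```python
from h import *
plan([.4603,-.358,.085],-3.4)
for n in ["top","wrist","scene"]:
    c=cam(n); cv2.imwrite(f"pics/{n}3.png",cv2.resize(c["img"],None,fx=1.5,fy=1.5)); np.savez(f"{n}3.npz",**c)
```

```text
t 35.83 pos [ 0.4613 -0.3563  0.1051] d mm [-0.9  1.8 20.1] rv [-0.07  0.03  0.  ] yawnow -3.4 F [ 0.66 -0.07 -6.06] M [ 0.074  0.084 -0.01 ] w 0.0579
```

View pics/wrist3.png

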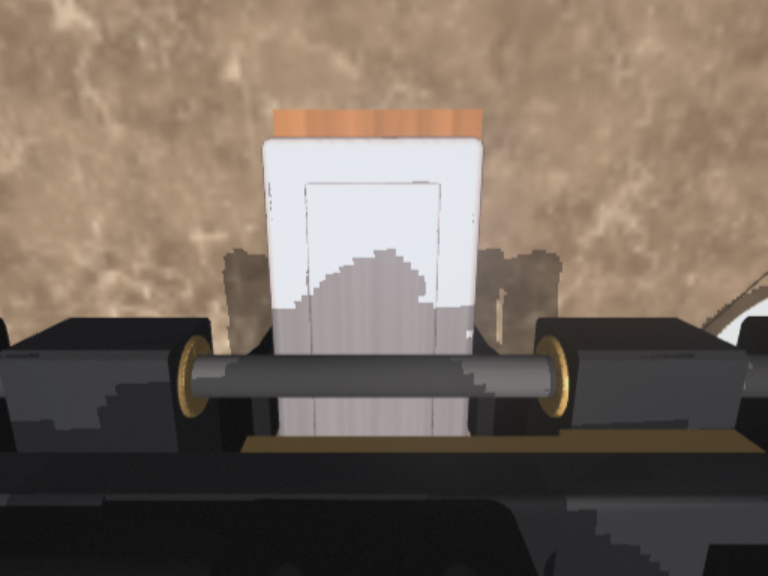

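View pics/top3.png

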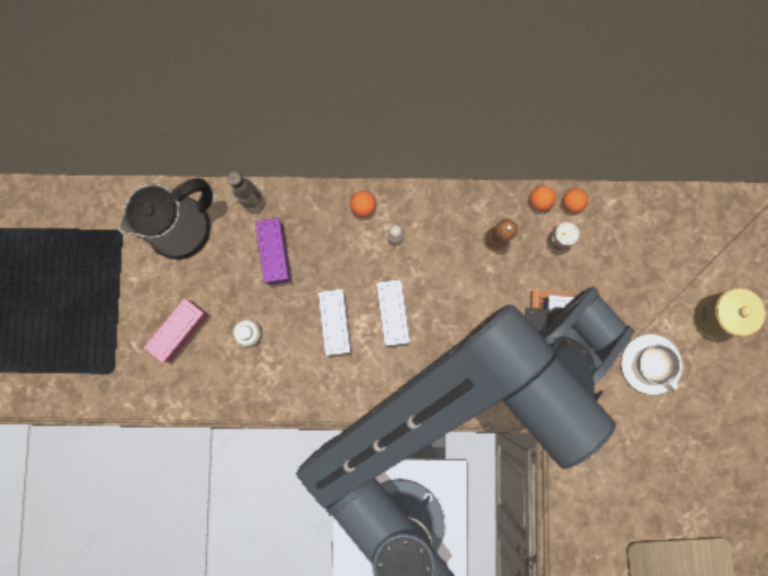

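Run:
```python
from h import *
w=dict(np.load("wrist3.npz")); img=w["img"]
hsv=cv2.cvtColor(img,cv2.COLOR_BGR2HSV)
wood=(hsv[...,0]<15)&(hsv[...,1]>110)&(hsv[...,2]>120); wood[:65]=0; wood[95:]=0
ys,xs=np.where(wood);print(xs.min(),xs.max(),ys.min(),ys.max())
for r in range(70,95,3):
    x=np.where(wood[r])[0]; print(r,(x.min(),x.max(),len(x)) if len(x) else None)
for cx in (190,220,250,280,315): 
    y=np.where(wood[:,cx])[0]; print(cx,y.min(),y.max())
lid=(hsv[...,1]<40)&(hsv[...,2]>150)
for r in (100,120,140,180,195): 
    x=np.where(lid[r,150:350])[0]+150; print("lid",r,x.min(),x.max())
```

```text
182 321 73 91
70 None
73 (np.int64(182), np.int64(320), 110)
76 (np.int64(182), np.int64(320), 139)
79 (np.int64(182), np.int64(320), 139)
82 (np.int64(183), np.int64(320), 138)
85 (np.int64(183), np.int64(320), 138)
88 (np.int64(183), np.int64(320), 138)
91 (np.int64(318), np.int64(319), 2)
94 None
190 73 90
220 73 90
250 74 89
280 73 89
315 73 89
lid 100 175 321
lid 120 176 320
lid 140 177 319
lid 180 180 317
lid 195 181 316
```

Run:
```python
from h import *
w=dict(np.load("wrist3.npz")); o=telemetry.get_obs()
a=np.radians(-3.4); ex=np.array([np.cos(a),np.sin(a)]); ey=np.array([-ex[1],ex[0]])
def loc(uv,z):
    W=cast(w,uv,z)[:,:2]; D=(W-o["position"][:2])*1000; return np.c_[D@ex,D@ey].round(2)
print("pos",o["position"],"time",o["time"])
zt=o["position"][2]-.0457+.066
print("tin edges row100..195\n",loc([(174.5,100),(321.5,100),(176.5,140),(319.5,140),(180.5,195),(316.5,195)],zt))
print("tin far edge",loc([(200,92),(300,92)],zt))
print("holder L/R edges\n",loc([(181.5,76),(320.5,76),(182.5,88),(320.5,88)],.024)); print("holder far",loc([(190,72.7),(250,73.2),(315,72.7)],.024))
# earlier w1: holder seen? top view estimate relative
D=(np.array([.4603,-.358])-o["position"][:2])*1000; print("holder ctr from top",D@ex,D@ey)
```

```text
pos [ 0.46140645 -0.35676797  0.10527078] time 35.975
tin edges row100..195
 [[ 70.73  28.62]
 [ 70.74 -28.71]
 [ 55.28  28.74]
 [ 55.3  -28.82]
 [ 32.35  28.4 ]
 [ 32.38 -28.89]]
tin far edge [[ 73.7   18.56]
 [ 73.71 -20.2 ]]
holder L/R edges
 [[ 91.4   46.85]
 [ 91.41 -50.62]
 [ 83.4   46.57]
 [ 83.42 -51.09]]
holder far [[ 93.57  40.78]
 [ 93.25  -1.19]
 [ 93.58 -46.65]]
holder ctr from top -1.031439144362824 -1.2954861828706348
```

The wrist view has the holder's far edge at rows 73–90 with the tin in front of it. The tin needs about -0.5 mm in x and +1.5 mm in tool y. I'll shift it and descend to just above the mouth.

Call:
{"fn": "step_arm", "kwargs": {"targets": [{"dx": -0.0006, "dy": 0.0016, "dz": 0.005, "rx": 0, "ry": 0, "rz": 0}, {"dx": -0.0006, "dy": 0.0016, "dz": 0.014, "rx": 0, "ry": 0, "rz": 0}, {"dx": -0.0006, "dy": 0.0016, "dz": 0.023, "rx": 0, "ry": 0, "rz": 0}, {"dx": -0.0006, "dy": 0.0016, "dz": 0.03, "rx": 0, "ry": 0, "rz": 0}, {"dx": -0.0006, "dy": 0.0016, "dz": 0.032, "rx": 0, "ry": 0, "rz": 0}]}}

```text
time: 36.6
position: [0.4604, -0.358, 0.0723]
tool_rot: [1.0, -0.03, -0.001, -0.001]
ft_force: [0.1, 0.1, -5.2]
grip_width: 0.0578
```

Run:
```python
from h import *
plan([.4607,-.3583,.0537],-3.4)
w=cam("wrist");cv2.imwrite("pics/wrist4.png",cv2.resize(w["img"],None,fx=1.5,fy=1.5)); np.savez("wrist4.npz",**w)
w=cam("scene");cv2.imwrite("pics/scene4.png",cv2.resize(w["img"][140:290,300:460],None,fx=5,fy=4,interpolation=cv2.INTER_CUBIC))
```

```text
t 36.6 pos [ 0.4604 -0.358   0.0723] d mm [ 0.4  0.3 18.6] rv [-0.09  0.07 -0.  ] yawnow -3.4 F [ 0.06  0.08 -5.15] M [ 0.028 -0.011  0.024] w 0.0578
```

View pics/wrist4.png

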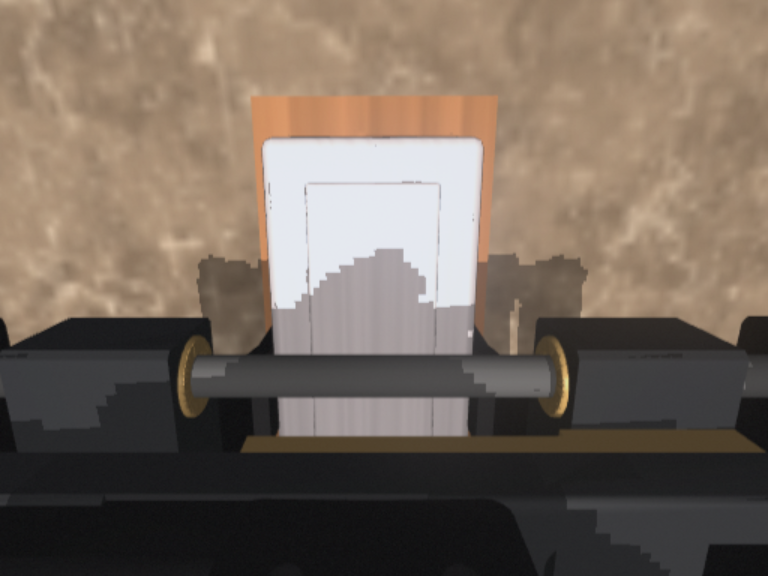

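View pics/scene4.png

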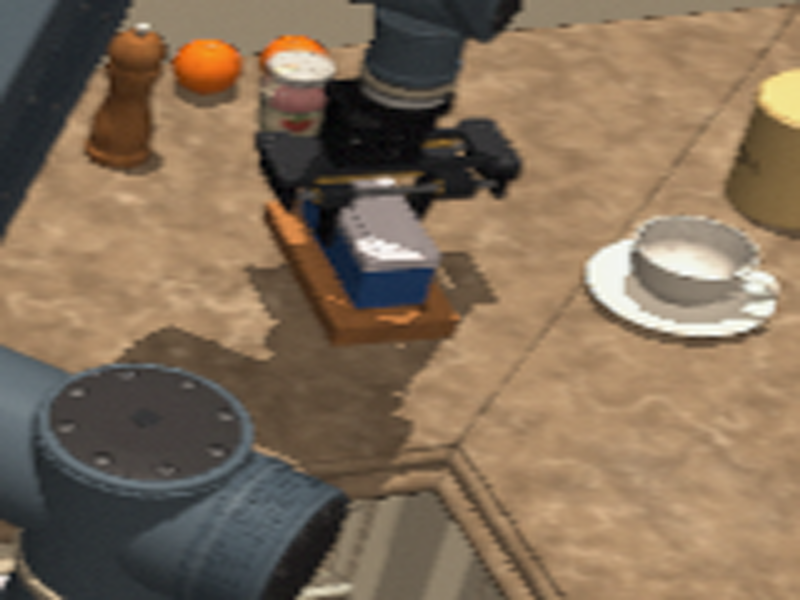

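Run:
```python
from h import *
w=dict(np.load("wrist4.npz")); o=telemetry.get_obs(); hsv=cv2.cvtColor(w["img"],cv2.COLOR_BGR2HSV)
wood=(hsv[...,0]<15)&(hsv[...,1]>110)&(hsv[...,2]>120); wood[:,:150]=0;wood[:,360:]=0
a=np.radians(-3.4); ex=np.array([np.cos(a),np.sin(a)]); ey=np.array([-ex[1],ex[0]])
def loc(uv,z):
    D=(cast(w,uv,z)[:,:2]-o["position"][:2])*1000; return np.c_[D@ex,D@ey].round(2)
for r in (67,80,90,110,130,150,170):
    x=np.where(wood[r])[0]; l=loc([(x.min()-.5,r),(x.max()+.5,r)],.024); print(r,x.min(),x.max(),l.tolist(), l[:,1].mean())
print([loc([(cx,np.where(wood[50:90,cx])[0].min()+49.5)],.024).tolist() for cx in (175,200,250,300,325)])
print(o["position"],o["time"])
```

```text
67 167 331 [[92.41, 48.42], [92.39, -49.59]] -0.5850000000000009
80 168 330 [[85.12, 48.3], [85.1, -49.48]] -0.5899999999999999
90 169 329 [[79.41, 48.08], [79.4, -49.26]] -0.5899999999999999
110 170 328 [[67.72, 48.23], [67.72, -49.42]] -0.5950000000000024
130 172 327 [[55.66, 47.75], [55.67, -49.58]] -0.9149999999999991
150 173 325 [[43.2, 47.9], [43.22, -49.11]] -0.6050000000000004
170 174 324 [[30.33, 48.06], [30.36, -49.28]] -0.6099999999999994
[[[94.35, 43.25]], [[94.35, 28.43]], [[94.34, -1.2]], [[94.33, -30.81]], [[94.33, -45.61]]]
[ 0.46060512 -0.35823821  0.07285275] 36.7
```

Everything is aligned to within about 0.6 mm and the yaw matches. I'll insert it slowly.

Call:
{"fn": "step_arm", "kwargs": {"targets": [{"dx": 0, "dy": 0.0005, "dz": 0.002, "rx": 0, "ry": 0, "rz": 0}, {"dx": 0, "dy": 0.0005, "dz": 0.004, "rx": 0, "ry": 0, "rz": 0}, {"dx": 0, "dy": 0.0005, "dz": 0.006, "rx": 0, "ry": 0, "rz": 0}, {"dx": 0, "dy": 0.0005, "dz": 0.008, "rx": 0, "ry": 0, "rz": 0}, {"dx": 0, "dy": 0.0005, "dz": 0.009, "rx": 0, "ry": 0, "rz": 0}]}}

```text
time: 37.33
position: [0.4605, -0.3587, 0.0637]
tool_rot: [1.0, -0.03, -0.0, -0.001]
ft_force: [-0.4, -0.4, -5.2]
grip_width: 0.0583
```

```bash
python3 -c "
from h import *
plan([.4607,-.3588,.0537],-3.4)"
```

```text
t 37.33 pos [ 0.4605 -0.3587  0.0637] d mm [ 0.2  0.1 10. ] rv [-0.06  0.04 -0.  ] yawnow -3.4 F [-0.4  -0.43 -5.23] M [0.02  0.031 0.001] w 0.0583
```

The bottom is 6 mm into the pocket with no contact force, so I'll continue.

Call:
{"fn": "step_arm", "kwargs": {"targets": [{"dx": 0, "dy": 0, "dz": 0.002, "rx": 0, "ry": 0, "rz": 0}, {"dx": 0, "dy": 0, "dz": 0.004, "rx": 0, "ry": 0, "rz": 0}, {"dx": 0, "dy": 0, "dz": 0.006, "rx": 0, "ry": 0, "rz": 0}, {"dx": 0, "dy": 0, "dz": 0.0075, "rx": 0, "ry": 0, "rz": 0}, {"dx": 0, "dy": 0, "dz": 0.008, "rx": 0, "ry": 0, "rz": 0}]}}

```text
time: 37.95
position: [0.4605, -0.3586, 0.0556]
tool_rot: [1.0, -0.03, -0.0, -0.001]
ft_force: [0.0, 0.0, -4.9]
grip_width: 0.0579
```

Call:
{"fn": "step_arm", "kwargs": {"targets": [{"dx": 0, "dy": 0, "dz": 0.0005, "rx": 0, "ry": 0, "rz": 0}, {"dx": 0, "dy": 0, "dz": 0.001, "rx": 0, "ry": 0, "rz": 0}, {"dx": 0, "dy": 0, "dz": 0.0015, "rx": 0, "ry": 0, "rz": 0}, {"dx": 0, "dy": 0, "dz": 0.002, "rx": 0, "ry": 0, "rz": 0}, {"dx": 0, "dy": 0, "dz": 0.0022, "rx": 0, "ry": 0, "rz": 0}]}}

```text
time: 38.58
position: [0.4605, -0.3586, 0.0538]
tool_rot: [1.0, -0.03, -0.0, -0.001]
ft_force: [-2.1, 1.2, -0.5]
grip_width: 0.0574
```

```bash
python3 -c "
from h import *
plan([.4607,-.3588,.0537],-3.4)"
```

```text
t 38.58 pos [ 0.4605 -0.3586  0.0538] d mm [0.2 0.2 0.1] rv [-0.06  0.04  0.  ] yawnow -3.4 F [-2.14  1.16 -0.55] M [ 0.083  0.144 -0.037] w 0.0574
```

It has reached the floor: TCP z is 0.0538 against an expected 0.0537, and the load has been taken up. Releasing and retreating.

Call:
{"fn": "step_arm", "kwargs": {"targets": [{"dx": 0, "dy": 0, "dz": 0, "rx": 0, "ry": 0, "rz": 0}, {"dx": 0, "dy": 0, "dz": 0, "rx": 0, "ry": 0, "rz": 0}, {"dx": 0, "dy": 0, "dz": 0, "rx": 0, "ry": 0, "rz": 0}, {"dx": 0, "dy": 0, "dz": -0.015, "rx": 0, "ry": 0, "rz": 0}, {"dx": 0, "dy": 0, "dz": -0.06, "rx": 0, "ry": 0, "rz": 0}], "gripper": 1}}

```text
time: 39.2
position: [0.4594, -0.3576, 0.1132]
tool_rot: [1.0, -0.03, -0.002, -0.002]
ft_force: [0.4, -0.1, -0.1]
grip_width: 0.0863
```

Call:
{"fn": "step_arm", "kwargs": {"targets": [{"dx": 0, "dy": 0, "dz": -0.04, "rx": 0, "ry": 0, "rz": 0}, {"dx": 0, "dy": 0.03, "dz": -0.09, "rx": 0, "ry": 0, "rz": 0}, {"dx": -0.01, "dy": 0.08, "dz": -0.12, "rx": 0, "ry": 0, "rz": 0}, {"dx": -0.03, "dy": 0.13, "dz": -0.14, "rx": 0, "ry": 0, "rz": 0}, {"dx": -0.05, "dy": 0.18, "dz": -0.14, "rx": 0, "ry": 0, "rz": 0}]}}

```text
time: 39.83
position: [0.3995, -0.5373, 0.2566]
tool_rot: [1.0, -0.029, -0.0, 0.0]
ft_force: [0.3, -0.3, -1.0]
grip_width: 0.0873
```

Run:
```python
from h import *
o=telemetry.get_obs();print(o["time"],o["position"],o["ft_force"],o["grip_width"])
for n in ["top","scene"]:
    c=cam(n); cv2.imwrite(f"pics/{n}5.png",cv2.resize(c["img"],None,fx=1.5,fy=1.5)); np.savez(f"{n}5.npz",**c)
    hsv=cv2.cvtColor(c["img"],cv2.COLOR_BGR2HSV); lid=(hsv[...,1]<40)&(hsv[...,2]>165)
    if n=="top":
        lid[290:]=0
        for z in (.066,.074):
            for b in blobs(c,lid,z): print(z,[np.round(x,1) for x in b])
```

```text
39.825 [ 0.39945949 -0.53734812  0.25663741] [ 0.27791732 -0.31584884 -0.96033763] 0.0872935047484491
0.066 [array([111.7, 287. ]), array([217.4, 537.3]), array([213.5, 595. ]), np.float64(803.1), np.float64(23.2), np.float64(-89.1)]
0.066 [array([163.9, 221.4]), array([444.4, 368.6]), array([444.9, 369.2]), np.float64(60.9), np.float64(59.5), np.float64(46.5)]
0.066 [array([370. , 217.6]), array([ 464.6, -360.4]), array([ 469.4, -359.9]), np.float64(143.3), np.float64(60.7), np.float64(-3.6)]
0.066 [array([222.1, 214.3]), array([473. , 162.9]), array([473.1, 162.9]), np.float64(153.6), np.float64(61.4), np.float64(7.7)]
0.066 [array([261.7, 207.7]), array([498.1,  22.7]), array([497.9,  22.7]), np.float64(154.4), np.float64(63.4), np.float64(8.6)]
0.066 [array([377.8, 155.3]), array([ 692.1, -391.5]), array([ 690.8, -391.1]), np.float64(54.0), np.float64(52.6), np.float64(-1.0)]
0.074 [array([111.7, 287. ]), array([218.2, 534.9]), array([214.3, 592.3]), np.float64(799.2), np.float64(23.1), np.float64(-89.1)]
0.074 [array([163.9, 221.4]), array([444.1, 367. ]), array([444.6, 367.6]), np.float64(60.6), np.float64(59.2), np.float64(46.5)]
0.074 [array([370. , 217.6]), array([ 464.3, -358.4]), array([ 469., -358.]), np.float64(142.6), np.float64(60.4), np.float64(-3.6)]
0.074 [array([222.1, 214.3]), array([472.6, 162.3]), array([472.7, 162.3]), np.float64(152.9), np.float64(61.1), np.float64(7.7)]
0.074 [array([261.7, 207.7]), array([497.6,  22.8]), array([497.4,  22.7]), np.float64(153.6), np.float64(63.1), np.float64(8.6)]
0.074 [array([377.8, 155.3]), array([ 690.6, -389.4]), array([ 689.3, -389. ]), np.float64(53.7), np.float64(52.4), np.float64(-1.0)]
```

View pics/top5.png

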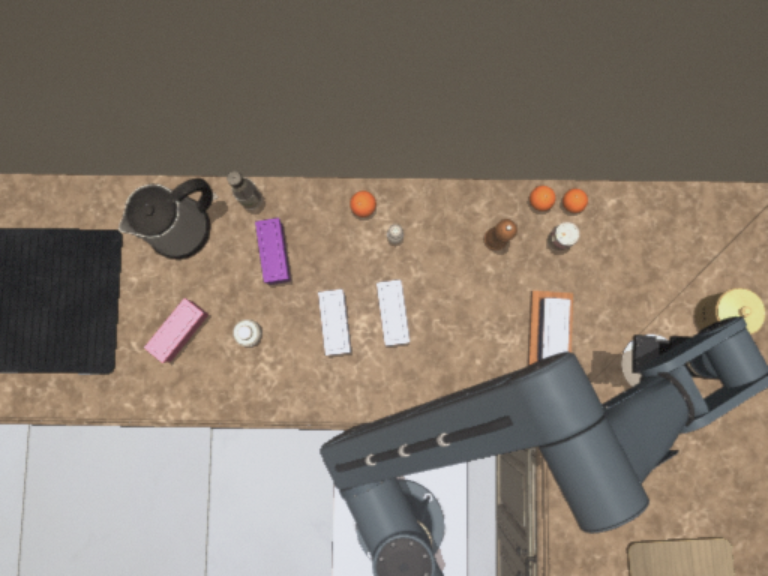

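View pics/scene5.png

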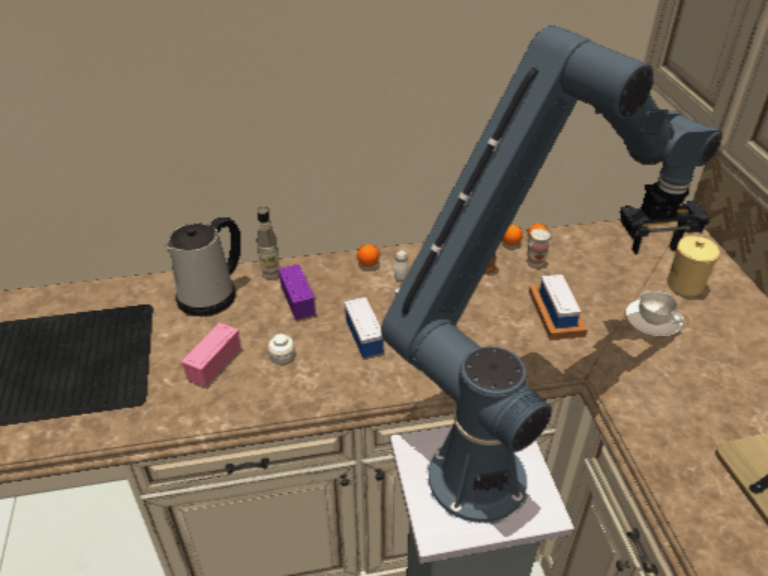

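Run:
```python
from h import *
c=dict(np.load("scene5.npz"));P=pts(c);hsv=cv2.cvtColor(c["img"],cv2.COLOR_BGR2HSV)
for nm,(x0,x1,y0,y1) in {"seated":(358,388,183,203),"mid":(228,256,199,220)}.items():
    m=np.zeros(hsv.shape[:2],bool);m[y0:y1,x0:x1]=True;m&=(hsv[...,1]<40)&(hsv[...,2]>165)
    print(nm,m.sum(),np.median(P[m],0).round(4),P[m][:,2].std().round(4))
robot.hand_in()
```

```text
seated 290 [ 0.4723 -0.3589  0.0744] 0.0718
mid 335 [0.4822 0.1631 0.0659] 0.0672
the job is handed in; nothing more can be done
```

The right-hand tin holds the ball. It is seated in the holder's pocket and the job is handed in, at about 40 s of the 72 s allowed.

**Which tin**
- **Right tin:** it weighed about 5.05 N, more than any empty tin could (4.4 N). Tilted ±3.3° (ball centred), its moment swung by 0.174 N·m. With the ball at the ends (±7°), the swing fell about 0.15 N·m short of what that implies, as a rolling ball should do. My first reading was ambiguous because I had the sign of the ball's effect wrong. I settled it with the middle tin as a control and a repeat test.
- **Middle tin:** it weighed about 2.1 N, too light to hold the ball. Its response was linear, so it is empty.
- **Left tin:** I never lifted or shook it. I ruled it out only because the right tin holds the ball.

**Last checks**
- **Seating:** the gripper reached 0.0538 m at the pocket floor (expected 0.0537 m) and the load came off it. The scene depth view put the lid at 74.4 mm (expected 74 mm), though individual pixels scattered widely and I relied on the median.
- **Position:** the seated tin's yaw is about -3.6°, against -3.4° for the holder. The arm partly hid it in the top view, so its position along the pocket rests on the insertion.
- **Other things:** the middle tin stands within 1 mm of where it was, and the left tin, timer and jam jar are unchanged. I judged the other items only by eye, and they look undisturbed.

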